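# Pack the tailor's fitting box: clips in the well, templates in the tray

## Robot

A 6-joint arm with a two-finger parallel gripper is mounted at the origin on the work surface; the furniture and walls round the work are solid. World frame = base frame: x ahead of the robot, y to its left, z up, the work surface at z = 0. Lengths are in m, angles in rad, forces in N, time in s.
With the tool pointing down it reaches from about 0.375 to 0.975 m from the base axis. Payload 3.8 kg.
Tool frame: the origin (TCP) lies at the very end of the fingers, on their centre line; the grasp point (between the pads) lies 19 mm behind it; z points along the fingers, y is the line along which they close (so a half turn about z gives the same grasp; the last joint's range is limited). The gripper opens to 85 mm and grips with 20 to 120 N. Pads are 22 mm wide; open, the fingers measure 114 mm over their backs; the gripper's body (76 mm by 85 mm) begins 54 mm behind the grasp point. The pads swing forward as they close: fully open they stand 13 mm farther back than shut.
Start: joints at [1.179, 0.264, 1.604, -0, 1.274, -0.037], TCP at [0.234, 0.633, 0.231] pointing down, gripper open.
Joint ranges: [-2.63, 2.63], [-0.94, 2.18], [0.31, 2.57], [-1.31, 4.45], [0, 2.66], [-2.55, 2.55]. Speed limits (rad/s): [2.57, 2.57, 3.14, 3.14, 3.14, 3.14].

## Interface

Orientations are given as a rotation vector (axis times angle).
In Python, from workcell import monitor, viewer, workorder gives the robot as it stands.
- The arm moves only by the tool jog_arm, never from a script. Its argument "commands" is a list of rows, each an object with "travel": the shift along the tool's x, y, z in mm, a list of three; "rot": the turn, a rotation vector about the tool's x, y, z in degrees, a list of three; "claw": the closure in counts, from 0 (fully open) to 255 (shut). A call has exactly 5 rows; each row shifts and turns the commanded pose from where the row before left it, along the tool's axes as they then stand; what a row does not reach is not made up. A row lasts 1/10 s, in which the tool goes at most 50 mm and 8.59 degrees, less where a joint would pass 70% of its speed; a pose out of reach is approached as far as the arm can. A call is refused whole if a number of a shift passes 50 or a number of a turn 8.59, either way. A call with a gripper value outside its range is refused whole. The fingers move at their own pace and stop on an object; "force" is the grip in N (left out, the last holds). Time passes only in rows, so rows that do not move let the fingers close, or fill a call up. It gives the time, the measured TCP pose, the force, the opening and the grip force at its end, in the units of the state.
- monitor.read_state(): the state, without advancing time (a new reading comes with each control period).
- viewer.read_camera(name): name is "side" or "top"; returns a dict with "color" (400x640x3 uint8, blue, green, red), "camera_matrix" (3x3 intrinsics, pixels), "R" (3x3) and "t" (3): a world point X has camera coordinates R X + t. Camera axes: x right, y down, z forward; pixel columns grow to the right and rows downward; lengths in m; the calibration is good to about 2 mm. A picture is of the moment at which its call begins. There is no depth.
- workorder.finish_job(): hands the job in; it is judged then, once.
The state is a dict: "time": time; "q": joint angles; "joint_vel": joint speeds; "joint_torque": joint torques, N m; "tool_pos": TCP position; "tcp_rot": TCP orientation; "wrist_force": force on the tool from outside, world axes, zero at the start; "torque": the same for the moment, N m; "width": opening from 0.0 (shut) to 1.0 (fully open); "grip_force": force on a finger pad.
Only numpy, scipy, OpenCV 4.12 (cv2) and the standard library are available. Lean on these libraries where they do the work, as an engineer would, in place of code of your own. Each camera call takes 0.05 s, during which the arm holds its last target. There are 200 camera calls.

## Task

Pack the wooden fitting box for a home fitting: slide the shutter of its clip well fully open, drop every wooden ticket clip through the narrow mouth into the well, and slide the shutter fully shut again. Fit all four L-shaped plywood templates into the tray part with their grips up, turned so that they interlock and each one lies flat on the tray's floor; the ones at the far side have to be slid under the metal lip first. Leave the mug, the pin tin and the tape dispenser alone.

Things in the scene. Friction and masses are not known exactly. Their poses are not given: they have to be found in the camera images.
- case: fixed wooden fitting box on the counter, 162 (x) x 280 (y) x 96 mm high; origin under its centre; x to its far wall, y along it to the left. Open at the top: right part a felt-lined tray, left end a deep clip well. The four templates side by side measure 135 x 189 mm and just fill the tray, lip included
- tray (a point): centre of the tray's floor, 80 mm above the counter, axes as the box. Inside 146 mm in x, 204 mm in y; walls 16 mm above the floor. Along the whole far (+x) wall a 3 mm aluminium lip reaches 14 mm in over the tray, its underside 13 mm above the floor: plates there are lowered short of it and slid under, before the near ones go in
- mouth (a point): narrow mouth of the clip well: centre of the opening at its rim, 98 mm above the counter, axes as the box. 76 mm long in x, 26 mm wide in y, neck 26 mm deep; below it the well is 146 x 52 mm, its floor 88 mm below the rim. Two slide rails beside it (from y = 18 mm either side) stand 7 mm above the rim
- shutter (a joint): thin wooden slide shutter in the rails over the mouth; metres slid away from the robot, along the tray's +x: 0 is shut (mouth covered), 0.082 is fully open (mouth clear). It stays where it is left, friction about 1 to 2 N
- shutter_grip (a point): centre of the shutter's upright wooden grip bar (40 mm long in the tray's x, 12 mm wide in y, 24 mm high; this point 12 mm below its top, 114 mm above the counter); moves with the shutter
- template_long_mid (a point): largest template, 117 x 90 mm, loose 8 mm plywood L, 70 g, upright grip bar at its centre of mass (12 wide, 40 long along own y, top 42 above the underside). Point: centre of mass, 21 mm up. Corners (x,y), own axes: (35,48.5) (35,-68.5) (-10,-68.5) (-10,3.5) (-55,3.5) (-55,48.5). One good fit: axes as the tray, centre at x = 36.5, y = 50.5 mm there, long side under the lip
- template_short_mid (a point): smallest template, 90 x 72 mm, loose 8 mm plywood L, 70 g, upright grip bar at its centre of mass (12 wide, 40 long along own x, top 42 above the underside). Point: centre of mass, 21 mm up. Corners (x,y), own axes: (40,41) (40,-31) (-50,-31) (-50,14) (-5,14) (-5,41). One good fit: axes as the tray, centre at x = 31.5, y = -68 mm there, short side under the lip
- template_left_mid (a point): middle template, 90 x 94 mm, foot to own +y, loose 8 mm plywood L, 70 g, upright grip bar at its centre of mass (12 wide, 40 long along own x, top 42 above the underside). Point: centre of mass, 21 mm up. Corners (x,y), own axes: (52,10) (52,-39.5) (-38,-39.5) (-38,55) (7,55) (7,10). One good fit: axes as the tray, centre at x = -31.5, y = 41 mm there, dropped in after those two
- template_right_mid (a point): its mirror image, foot to own -y, loose 8 mm plywood L, 70 g, upright grip bar at its centre of mass (12 wide, 40 long along own x, top 42 above the underside). Point: centre of mass, 21 mm up. Corners (x,y), own axes: (52,39.5) (52,-10) (7,-10) (7,-55) (-38,-55) (-38,39.5). One good fit: axes as the tray, centre at x = -31.5, y = -41 mm there, dropped in after those two
- clip_0_mid (a point): wooden ticket clip, loose on the counter, 62 mm long (its own y), 8 to 10 mm wide (its own x), 12 mm high, 12 g; the point is its centre, 6 mm above its underside. None if absent
- clip_1_mid (a point): wooden ticket clip, loose on the counter, 62 mm long (its own y), 8 to 10 mm wide (its own x), 12 mm high, 12 g; the point is its centre, 6 mm above its underside. None if absent
- clip_2_mid (a point): wooden ticket clip, loose on the counter, 62 mm long (its own y), 8 to 10 mm wide (its own x), 12 mm high, 12 g; the point is its centre, 6 mm above its underside. None if absent
- clip_3_mid (a point): wooden ticket clip, loose on the counter, 62 mm long (its own y), 8 to 10 mm wide (its own x), 12 mm high, 12 g; the point is its centre, 6 mm above its underside. None if absent
- mug: black and white mug at the right, bystander; origin under it
- pin_tin: red round pin tin at the right, bystander; origin under its centre
- tape_dispenser: black tape dispenser at the far right, bystander; origin under its centre

How it is judged:
By the outcome, as a careful person would: the job done as asked, in the order asked, and still so for the second after the job is handed in, with the robot touching nothing.
Of clip_0, clip_1, clip_2, clip_3 only 2 to 4 are there at a start; the rules pass over those that are not, and their reading is None.
At some moment in a run one of template_long, template_short, template_left, template_right, clip_0, clip_1, clip_2, clip_3 may be knocked a few centimetres aside while the robot is not near it.
It also fails if it takes over 210 s, if anything falls off the work surface, if the arm or the gripper's body presses on something with over 40 N, if the wrist force passes 120 N, or if a joint passes its speed limit or range.

## Working session

There is one attempt and no reset: what is moved stays moved. The work goes in short steps, Python scripts to look and compute and a tool call to move; the robot and the scene stay as the last step left them, time stands still between calls to the robot, and variables do not carry over. Pictures are saved under pics/ and viewed, at most 14 in all, crops included, and the job is handed in when it is done.

Besides the shell and the picture viewer there is one more tool, called after ">>>" in YAML: its name, and indented under it one key for each argument. jog_arm: Moves the arm, as the interface text tells. Its arguments: {"type":"object","properties":{"commands":{"type":"array","items":{"type":"object","properties":{"travel":{"type":"array","items":{"type":"number"}},"rot":{"type":"array","items":{"type":"number"}},"claw":{"type":"number"}}}},"force":{"type":"number"}},"required":["commands"]}

```bash
mkdir -p pics; ls; python3 - <<'E'
from workcell import monitor, viewer
import cv2,numpy as np
s=monitor.read_state();print({k:np.round(v,3).tolist() for k,v in s.items()})
for n in("top","side"):
    c=viewer.read_camera(n);cv2.imwrite(f"pics/{n}0.png",c["color"]);np.savez(f"pics/{n}0.npz",**c)
    print(n,c["camera_matrix"].round(1).tolist(),c["R"].round(3).tolist(),c["t"].round(3).tolist(), (-c["R"].T@c["t"]).round(3))
E
```

```text
pics
{'time': 0.0, 'q': [1.179, 0.265, 1.605, -0.0, 1.274, -0.037], 'joint_vel': [0.002, -0.0, 0.0, -0.001, 0.0, -0.001], 'joint_torque': [0.0, -51.51, -36.732, 0.0, 0.013, 0.0], 'tool_pos': [0.234, 0.632, 0.23], 'tcp_rot': [-0.554, -3.092, 0.003], 'wrist_force': [0.643, -0.869, -0.301], 'torque': [0.041, -0.041, 0.009], 'grip_force': 0.0, 'width': 0.998}
top [[415.4, 0.0, 323.7], [0.0, 415.4, 199.0], [0.0, 0.0, 1.0]] [[-0.016, -1.0, 0.005], [-0.996, 0.016, -0.092], [0.092, -0.007, -0.996]] [0.042, 0.578, 1.268] [0.46  0.041 1.316]
side [[455.7, 0.0, 322.6], [0.0, 455.7, 198.1], [0.0, 0.0, 1.0]] [[-0.867, -0.497, -0.018], [-0.17, 0.331, -0.928], [0.468, -0.802, -0.372]] [0.531, 0.193, 1.319] [-0.124  1.258  0.679]
```

View pics/top0.png

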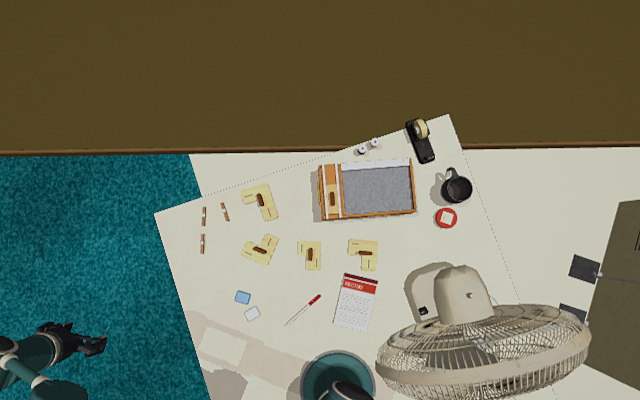

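View pics/side0.png

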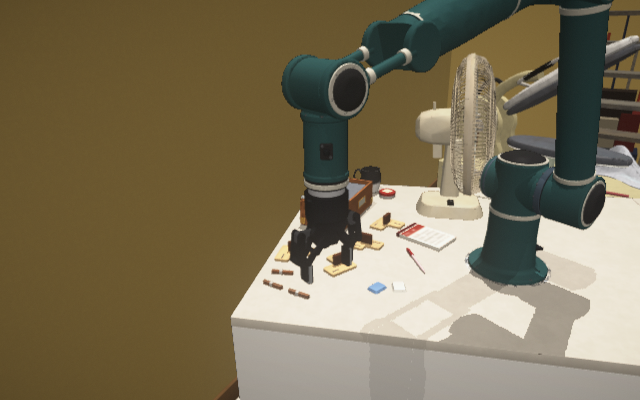

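The top view shows the box at about (365,190) with the shutter bar at (332,198), templates near (260,203), (261,249), (310,256) and (363,254), and clips at (204,215), (225,211) and (202,243). The side view adds no fourth clip.

```bash
cat > h.py <<'E'
import numpy as np,cv2
from workcell import monitor, viewer
from scipy.spatial.transform import Rotation as Ro
def cam(n,save=None):
    c=viewer.read_camera(n)
    if save: cv2.imwrite(f"pics/{save}.png",c["color"]);np.savez(f"pics/{save}.npz",**c)
    return c
def cast(c,px,z):
    px=np.atleast_2d(np.asarray(px,float)).reshape(-1,2)
    d=np.c_[px,np.ones(len(px))]@np.linalg.inv(c["camera_matrix"]).T@c["R"]
    o=-c["R"].T@c["t"]
    return (o+d*((z-o[2])/d[:,2])[:,None])[:,:2]
def proj(c,P):
    q=np.atleast_2d(P)@c["R"].T+c["t"]; q=q@c["camera_matrix"].T
    return q[:,:2]/q[:,2:]
def hsv(c): return cv2.cvtColor(c["color"],cv2.COLOR_BGR2HSV)
E
python3 - <<'E'
from h import *
c=dict(np.load("pics/top0.npz"))
im=c["color"][140:290,180:440]
cv2.imwrite("pics/crop0.png",cv2.resize(im,None,fx=3,fy=3,interpolation=cv2.INTER_CUBIC))
h=hsv(c)
for p in[(255,190),(250,243),(304,247),(355,245),(258,202),(310,258),(332,198),(204,211),(380,190),(380,165),(415,190),(365,218),(322,190),(340,180),(240,230),(332,175)]:print(p,h[p[1],p[0]])
m=cv2.inRange(h,(18,60,120),(32,255,255)); 
n,l,st,ce=cv2.connectedComponentsWithStats(m)
for i in range(1,n):
    if st[i,4]>60: print("Y",st[i],ce[i].round(1))
m=cv2.inRange(h,(0,90,30),(17,255,190))
n,l,st,ce=cv2.connectedComponentsWithStats(m)
for i in range(1,n):
    if st[i,4]>8: print("B",st[i],ce[i].round(1))
E
```

```text
(255, 190) [ 29  70 201]
(250, 243) [ 25  85 205]
(304, 247) [ 27  73 203]
(355, 245) [ 26  80 207]
(258, 202) [ 19  48 127]
(310, 258) [ 11 178 113]
(332, 198) [ 11 178 109]
(204, 211) [ 14 116 160]
(380, 190) [114   9 144]
(380, 165) [105   5 206]
(415, 190) [ 18  26 197]
(365, 218) [ 21  28 179]
(322, 190) [ 14 188 130]
(340, 180) [ 16 182 175]
(240, 230) [ 32  20 202]
(332, 175) [ 15 165 187]
Y [416 119  12  19 108] [422.2 127.2]
Y [241 183  37  38 646] [261.2 200.1]
Y [326 184  13  30 230] [332.  198.9]
Y [241 234  37  31 586] [260.7 249.5]
Y [348 239  30  32 589] [364.3 252.3]
Y [298 241  23  29 444] [310.5 253.6]
Y [520 310  16   9  71] [527.6 314.1]
Y [512 311  53  17 301] [538.2 319.7]
Y [433 321  19  12  80] [442.4 326.4]
Y [415 341  35  13 109] [432.7 348.4]
B [461 141 179   8 904] [550.5 144.6]
B [   0  145  353   11 1809] [171.5 150.5]
B [328 158  89  62 536] [375.7 199. ]
B [318 165   8  56 189] [321.6 192.9]
B [325 164  11  21 193] [329.8 173.6]
B [329 192   6  14  75] [331.7 198.4]
B [257 194   7  12  48] [259.7 199.4]
B [221 203   4   6  17] [222.4 205.4]
B [203 207   3   7  19] [204.1 209.7]
B [436 208  21  21 223] [445.7 217.7]
B [224 212   5   9  26] [226.1 216.2]
B [202 217   4   9  27] [203.1 220.7]
B [201 235   3   6  16] [202.1 237.6]
B [201 245   3   9  26] [202.  248.8]
B [253 247  14   7  52] [259.4 249.8]
B [308 248   5  12  47] [309.7 253.7]
B [358 251  14   4  44] [364.6 252.7]
B [342 279  34  15 237] [359.8 286.1]
B [312 295   9   6  15] [316.7 297.6]
```

View pics/crop0.png

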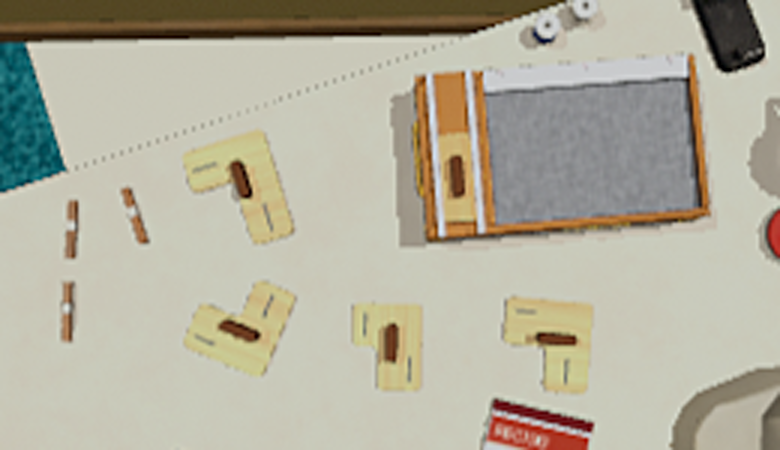

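The crop shows the box yawed by about +5°. The long template is top-left at crop (240,185), the short one is at (390,345), the two mirror L's are at (240,328) and (550,343), and the three clips are at the far left. Next I fit the poses from the corners.

```bash
cat >> h.py <<'E'
T={"long":[(35,48.5),(35,-68.5),(-10,-68.5),(-10,3.5),(-55,3.5),(-55,48.5)],
"short":[(40,41),(40,-31),(-50,-31),(-50,14),(-5,14),(-5,41)],
"left":[(52,10),(52,-39.5),(-38,-39.5),(-38,55),(7,55),(7,10)],
"right":[(52,39.5),(52,-10),(7,-10),(7,-55),(-38,-55),(-38,39.5)]}
def kabsch(A,B):
    a=A.mean(0);b=B.mean(0);H=(A-a).T@(B-b)
    th=np.arctan2(H[0,1]-H[1,0],H[0,0]+H[1,1]);R=np.array([[np.cos(th),-np.sin(th)],[np.sin(th),np.cos(th)]])
    t=b-R@a; return th,t,np.sqrt((((A@R.T+t)-B)**2).sum(1).mean())
def templates(c,z=0.008,amin=300):
    "corner fits of the plywood Ls lying at top height z: name, x,y mm, yaw deg, rms mm"
    S=4; im=cv2.resize(c["color"],None,fx=S,fy=S,interpolation=cv2.INTER_CUBIC)
    h=cv2.cvtColor(im,cv2.COLOR_BGR2HSV)
    m=cv2.inRange(h,(18,45,120),(34,255,255))|cv2.inRange(h,(0,90,30),(17,255,150))
    m=cv2.morphologyEx(m,cv2.MORPH_CLOSE,np.ones((9,9)));m=cv2.morphologyEx(m,cv2.MORPH_OPEN,np.ones((15,15)))
    out=[]
    for k in cv2.findContours(m,cv2.RETR_EXTERNAL,cv2.CHAIN_APPROX_NONE)[0]:
        a=cv2.contourArea(k)/S/S
        if not amin<a<900: continue
        for e in (8,10,12,6,14):
            p=cv2.approxPolyDP(k,e,True)[:,0].astype(float)
            if len(p)==6: break
        if len(p)!=6: continue
        W=cast(c,(p+.5)/S-.5,z)*1000
        if len(W)!=6: continue
        best=[]
        for n,t in T.items():
            t=np.array(t,float)
            for o in(t,t[::-1]):
                for s in range(6):
                    th,tt,r=kabsch(np.roll(o,s,0),W); best.append((r,n,tt.round(1).tolist(),round(np.degrees(th),1)))
        best.sort(key=lambda b:b[0]); 
        if best[0][0]<12: out.append((best[0][1],best[0][2],best[0][3],round(best[0][0],1),round(a), best[1][1],round(best[1][0],1)))
    return out
def clips(c,x0=150,x1=240,y0=190,y1=280):
    S=4; im=cv2.resize(c["color"],None,fx=S,fy=S,interpolation=cv2.INTER_CUBIC)
    h=cv2.cvtColor(im,cv2.COLOR_BGR2HSV); m=cv2.inRange(h,(0,80,30),(20,255,200))
    mm=np.zeros_like(m);mm[y0*S:y1*S,x0*S:x1*S]=m[y0*S:y1*S,x0*S:x1*S]
    mm=cv2.morphologyEx(mm,cv2.MORPH_CLOSE,cv2.getStructuringElement(cv2.MORPH_ELLIPSE,(23,23)))
    for k in cv2.findContours(mm,cv2.RETR_EXTERNAL,cv2.CHAIN_APPROX_NONE)[0]:
        if cv2.contourArea(k)<15*S: continue
        b=cv2.boxPoints(cv2.minAreaRect((cast(c,(k[:,0]+.5)/S-.5,0.010)*1000).astype(np.float32)))
        e=[b[1]-b[0],b[2]-b[1]];e.sort(key=np.linalg.norm);a=np.degrees(np.arctan2(e[1][1],e[1][0]))
        print("clip",b.mean(0).round(1),"long axis deg",((a+90)%180-90).round(1),"size",[round(float(np.linalg.norm(v)),1) for v in e])
E
python3 - <<'E'
from h import *
c=dict(np.load("pics/top0.npz"))
for t in templates(c):print(t)
clips(c)
# box: orange-mask hull near box
S=4; im=cv2.resize(c["color"],None,fx=S,fy=S,interpolation=cv2.INTER_CUBIC);h=cv2.cvtColor(im,cv2.COLOR_BGR2HSV)
m=cv2.inRange(h,(8,110,60),(20,255,255));mm=np.zeros_like(m);mm[150*S:224*S,312*S:420*S]=m[150*S:224*S,312*S:420*S]
mm=cv2.morphologyEx(mm,cv2.MORPH_OPEN,np.ones((3,3)))
p=cv2.findNonZero(mm)[:,0]
W=(cast(c,(p+.5)/S-.5,0.096)*1000).astype(np.float32)
r=cv2.minAreaRect(W);print("box rect",r)
cr=np.array([(415,75),(430,238),(710,213),(692,55)])/3+[180,140]-.33
print("corners",cast(c,cr,0.096).round(4)*1000)
# bars
for nm,px,z in[("shutterbar",(331.7,198.4),0.12),("long",(259.7,199.4),.03),("l2",(259.4,249.8),.03),("sh",(309.7,253.7),.03),("r",(364.6,252.7),.03)]:
    print(nm,(cast(c,px,z)*1000).round(1))
# white stripes/rails: row 190
print(h[200*S,318*S:345*S:2].tolist())
E
```

```text
('short', [410.3, 78.2], np.float64(-3.1), np.float64(3.6), 542, 'left', np.float64(9.9))
('left', [410.5, -91.5], np.float64(83.9), np.float64(3.1), 666, 'right', np.float64(4.3))
('right', [425.0, 232.1], np.float64(69.0), np.float64(3.5), 664, 'left', np.float64(4.5))
('long', [580.1, 230.1], np.float64(-74.5), np.float64(3.4), 737, 'left', np.float64(9.5))
clip [446.7 414.6] long axis deg -0.2 size [9.7, 59.8]
clip [532.6 410.5] long axis deg -2.0 size [10.2, 59.0]
clip [545.8 345.1] long axis deg 19.3 size [10.1, 61.2]
box rect ((601.2686767578125, -92.11419677734375), (165.07275390625, 285.13214111328125), 3.822944402694702)
corners [[ 675.    48.2]
 [ 513.4   36. ]
 [ 533.5 -239.2]
 [ 690.9 -227.1]]
shutterbar [[571.5  10. ]]
long [[580.2 231.3]]
l2 [[424.8 232.5]]
sh [[410.4  78.2]]
r [[410.7 -90.5]]
[[16, 20, 138], [20, 72, 138], [20, 147, 174], [21, 185, 176], [21, 184, 118], [19, 165, 91], [15, 165, 131], [14, 167, 177], [15, 167, 194], [15, 173, 187], [15, 193, 160], [14, 190, 134], [14, 158, 124], [12, 75, 139], [10, 9, 175], [105, 23, 225], [107, 31, 234], [107, 11, 212], [21, 38, 208], [20, 88, 205], [20, 114, 194], [20, 132, 182], [18, 133, 184], [17, 131, 169], [17, 133, 140], [15, 144, 110], [13, 163, 97], [11, 181, 93], [10, 182, 101], [11, 181, 107], [11, 185, 105], [11, 180, 102], [12, 177, 92], [14, 153, 115], [17, 131, 168], [19, 121, 213], [20, 117, 214], [20, 117, 207], [20, 132, 205], [21, 106, 202], [19, 38, 202], [111, 20, 220], [106, 32, 237], [105, 17, 216], [5, 27, 189], [11, 98, 175], [14, 152, 168], [16, 190, 168], [16, 191, 175], [15, 176, 184], [16, 167, 192], [16, 133, 182], [15, 70, 150], [130, 12, 131]]
```

```bash
cat >> h.py <<'E'
def plan(x,y,z,yaw,show=True):
    "tool-frame travel (mm) and z-turn (deg) from here to TCP x,y,z mm with tool y at yaw (mod 180); travel first, then turn"
    s=monitor.read_state();R=Ro.from_rotvec(s["tcp_rot"]).as_matrix();p=np.array(s["tool_pos"])*1000
    d=R.T@(np.array([x,y,z])-p); y0=np.degrees(np.arctan2(R[1,1],R[0,1])); w=(yaw-y0+90)%180-90
    print("t",round(s["time"],1),"at",p.round(1),"tooly",round(y0,1),"tilt",round(float(np.degrees(np.arccos(-R[2,2]))),2),"w",round(s["width"]*85,1),"grip",np.round(s["grip_force"],1),"F",np.round(s["wrist_force"],1),"q6",round(np.degrees(s["q"][5])))
    print("  -> travel",d.round(1),"rotz",round(-w,1),"or",round(-w+180*np.sign(w),1))
BC=np.array([602.5,-94.5]);BY=4.1
def box(x,y):
    a=np.radians(BY);return BC+np.array([x*np.cos(a)-y*np.sin(a),x*np.sin(a)+y*np.cos(a)])
def tray(x,y): return box(x,y-30)
E
python3 - <<'E'
from h import *
plan(571.5,10,200,94.1)
E
```

```text
t 0.1 at [234.3 632.3 230.1] tooly 69.7 tilt 0.12 w 84.8 grip 0.0 F [-1.  -0.1  0.3] q6 -2
  -> travel [-532.4 -466.4   31. ] rotz -24.4 or 155.6
```

>>> jog_arm:
  commands:
    - {"travel": [-36,-31,2],"claw": 110}
    - {"travel": [-36,-31,2]}
    - {"travel": [-36,-31,2]}
    - {"travel": [-36,-31,2]}
    - {"travel": [-36,-31,2]}
  force: 40

```text
$.commands[0]: bad value
```

>>> jog_arm:
  commands:
    - {"travel": [-36,-31,2]}
    - {"travel": [-36,-31,2]}
    - {"travel": [-36,-31,2]}
    - {"travel": [-36,-31,2]}
    - {"travel": [-36,-31,2]}

```text
$.commands[0]: bad value
```

>>> jog_arm:
  commands:
    - {"travel": [-36,-31,2]}
    - {"travel": [-36,-31,2]}
    - {"travel": [-36,-31,2]}
    - {"travel": [-36,-31,2]}
    - {"travel": [-28,-32,3]}

```text
$.commands[0]: bad value
```

>>> jog_arm:
  commands:
    - {"rot": [0,0,-8.2]}
    - {"rot": [0,0,-8.2]}
    - {"rot": [0,0,-8]}
    - {"travel": [0,0,0]}
    - {"travel": [0,0,0]}

```text
$.commands[0]: bad value
```

```bash
python3 - <<'E'
from h import *
plan(571.5,10,108,94.1)
c=cam("top","t1")
for t in templates(c):print(t)
clips(c)
E
```

```text
t 0.1 at [234.3 632.3 230.1] tooly 69.7 tilt 0.12 w 84.8 grip 0.0 F [-1.  -0.1  0.3] q6 -2
  -> travel [-532.4 -466.2  123. ] rotz -24.4 or 155.6
('short', [410.3, 78.0], np.float64(-3.2), np.float64(3.3), 541, 'left', np.float64(9.8))
('left', [410.8, -91.4], np.float64(84.0), np.float64(3.0), 666, 'right', np.float64(4.1))
('right', [425.1, 231.8], np.float64(69.0), np.float64(3.6), 665, 'left', np.float64(4.7))
('long', [580.1, 230.1], np.float64(-74.5), np.float64(3.4), 737, 'left', np.float64(9.5))
clip [446.4 414.6] long axis deg -0.2 size [9.7, 59.0]
clip [532.6 410.4] long axis deg -2.0 size [10.3, 59.0]
clip [545.8 345.2] long axis deg 18.9 size [10.1, 61.2]
```

>>> jog_arm:
  commands:
    - {"travel": [-36,-31,2],"rot": [0,0,0],"claw": 110}
    - {"travel": [-36,-31,2],"rot": [0,0,0],"claw": 110}
    - {"travel": [-36,-31,2],"rot": [0,0,0],"claw": 110}
    - {"travel": [-36,-31,2],"rot": [0,0,0],"claw": 110}
    - {"travel": [-36,-31,2],"rot": [0,0,0],"claw": 110}
  force: 40

```text
time: 0.65
tool_pos: [0.3498, 0.4233, 0.2209]
tcp_rot: [-0.553, -3.092, 0.001]
wrist_force: [0.1, -0.0, 0.3]
width: 0.569
grip_force: 0.0
```

>>> jog_arm:
  commands:
    - {"travel": [-36,-31,2],"rot": [0,0,0],"claw": 110}
    - {"travel": [-36,-31,2],"rot": [0,0,0],"claw": 110}
    - {"travel": [-36,-31,2],"rot": [0,0,0],"claw": 110}
    - {"travel": [-36,-31,2],"rot": [0,0,0],"claw": 110}
    - {"travel": [-36,-31,2],"rot": [0,0,0],"claw": 110}

```text
time: 1.15
tool_pos: [0.4648, 0.2153, 0.2111]
tcp_rot: [0.554, 3.092, 0.0]
wrist_force: [1.6, -0.0, -0.5]
width: 0.57
grip_force: 0.0
```

>>> jog_arm:
  commands:
    - {"travel": [-36,-31,2],"rot": [0,0,0],"claw": 110}
    - {"travel": [-36,-31,2],"rot": [0,0,0],"claw": 110}
    - {"travel": [-36,-31,2],"rot": [0,0,0],"claw": 110}
    - {"travel": [-36,-31,2],"rot": [0,0,0],"claw": 110}
    - {"travel": [-28,-32,3],"rot": [0,0,0],"claw": 110}

```text
time: 1.65
tool_pos: [0.5726, 0.009, 0.2002]
tcp_rot: [0.555, 3.091, 0.0]
wrist_force: [0.1, -0.1, -0.0]
width: 0.572
grip_force: 0.0
```

>>> jog_arm:
  commands:
    - {"travel": [0,0,0],"rot": [0,0,-8.2],"claw": 110}
    - {"travel": [0,0,0],"rot": [0,0,-8.2],"claw": 110}
    - {"travel": [0,0,0],"rot": [0,0,-8],"claw": 110}
    - {"travel": [0,0,0],"rot": [0,0,0],"claw": 110}
    - {"travel": [0,0,0],"rot": [0,0,0],"claw": 110}

```text
time: 2.15
tool_pos: [0.5713, 0.0112, 0.2]
tcp_rot: [0.106, -3.139, -0.0]
wrist_force: [0.1, -0.7, 0.8]
width: 0.572
grip_force: 0.0
```

```bash
python3 - <<'E'
from h import *
plan(571.5,10,108,94.1)
c=cam("top","t1")
for t in templates(c):print(t)
clips(c)
E
```

```text
t 2.1 at [571.3  11.2 200. ] tooly 93.9 tilt 0.03 w 48.6 grip 0.0 F [ 0.1 -0.7  0.8] q6 -95
  -> travel [-0.2 -1.2 92. ] rotz -0.2 or 179.8
('right', [425.1, 232.3], np.float64(68.4), np.float64(3.8), 673, 'left', np.float64(4.9))
('long', [578.8, 229.3], np.float64(-75.0), np.float64(4.4), 741, 'left', np.float64(9.4))
clip [446.4 414.5] long axis deg -0.2 size [9.5, 59.0]
clip [532.6 410.5] long axis deg -2.6 size [10.1, 59.0]
clip [545.8 345.1] long axis deg 19.3 size [10.1, 61.2]
```

>>> jog_arm:
  commands:
    - {"travel": [0,-1,25],"rot": [0,0,0],"claw": 110}
    - {"travel": [0,0,25],"rot": [0,0,0],"claw": 110}
    - {"travel": [0,0,25],"rot": [0,0,0],"claw": 110}
    - {"travel": [0,0,10],"rot": [0,0,0],"claw": 110}
    - {"travel": [0,0,6],"rot": [0,0,0],"claw": 110}

```text
time: 2.7
tool_pos: [0.5708, 0.0104, 0.1082]
tcp_rot: [0.11, -3.138, -0.0]
wrist_force: [0.2, 0.1, -0.0]
width: 0.569
grip_force: 0.0
```

>>> jog_arm:
  commands:
    - {"travel": [0,0,0],"rot": [0,0,0],"claw": 255}
    - {"travel": [0,0,0],"rot": [0,0,0],"claw": 255}
    - {"travel": [0,0,0],"rot": [0,0,0],"claw": 255}
    - {"travel": [0,0,0],"rot": [0,0,0],"claw": 255}
    - {"travel": [0,0,0],"rot": [0,0,0],"claw": 255}

```text
time: 3.2
tool_pos: [0.5728, 0.0085, 0.1109]
tcp_rot: [-0.111, 3.137, -0.004]
wrist_force: [-0.0, -5.3, -0.7]
width: 0.132
grip_force: 42.4
```

>>> jog_arm:
  commands:
    - {"travel": [-10,-1,0],"rot": [0,0,0],"claw": 255}
    - {"travel": [-18,0,0],"rot": [0,0,0],"claw": 255}
    - {"travel": [-18,0,0],"rot": [0,0,0],"claw": 255}
    - {"travel": [-18,0,0],"rot": [0,0,0],"claw": 255}
    - {"travel": [-18,0,0],"rot": [0,0,0],"claw": 255}

```text
time: 3.7
tool_pos: [0.6476, 0.0131, 0.1105]
tcp_rot: [0.111, -3.123, 0.004]
wrist_force: [-37.5, -9.2, 23.4]
width: 0.123
grip_force: 45.8
```

>>> jog_arm:
  commands:
    - {"travel": [-2,0,0],"rot": [0,0,0],"claw": 255}
    - {"travel": [-1,0,0],"rot": [0,0,0],"claw": 255}
    - {"travel": [0,0,0],"rot": [0,0,0],"claw": 255}
    - {"travel": [0,0,0],"rot": [0,0,0],"claw": 255}
    - {"travel": [0,0,0],"rot": [0,0,0],"claw": 255}

```text
time: 4.2
tool_pos: [0.6482, 0.0131, 0.1103]
tcp_rot: [0.111, -3.121, 0.004]
wrist_force: [-27.1, -6.1, 19.6]
width: 0.128
grip_force: 45.8
```

>>> jog_arm:
  commands:
    - {"travel": [5,0,0],"rot": [0,0,0],"claw": 255}
    - {"travel": [0,0,0],"rot": [0,0,0],"claw": 110}
    - {"travel": [0,0,0],"rot": [0,0,0],"claw": 110}
    - {"travel": [0,0,-30],"rot": [0,0,0],"claw": 110}
    - {"travel": [0,0,-45],"rot": [0,0,0],"claw": 110}

```text
time: 4.7
tool_pos: [0.6495, 0.0153, 0.1814]
tcp_rot: [0.112, -3.133, -0.001]
wrist_force: [1.6, -0.5, -0.5]
width: 0.569
grip_force: 0.0
```

>>> jog_arm:
  commands:
    - {"travel": [0,40,-30],"rot": [0,0,0],"claw": 110}
    - {"travel": [0,45,0],"rot": [0,0,0],"claw": 110}
    - {"travel": [0,45,0],"rot": [0,0,0],"claw": 110}
    - {"travel": [0,45,0],"rot": [0,0,0],"claw": 110}
    - {"travel": [0,45,0],"rot": [0,0,0],"claw": 110}

```text
time: 5.2
tool_pos: [0.6364, 0.2368, 0.2152]
tcp_rot: [-0.112, 3.137, 0.002]
wrist_force: [0.6, -0.9, 0.8]
width: 0.571
grip_force: 0.0
```

```bash
python3 - <<'E'
from h import *
c=cam("top","t2")
im=c["color"][145:235,305:435]
cv2.imwrite("pics/crop2.png",cv2.resize(im,None,fx=6,fy=6,interpolation=cv2.INTER_CUBIC))
clips(c)
plan(532.6,410.5,100,88)
E
```

```text
clip [553.  347.7] long axis deg 19.0 size [10.2, 46.5]
t 5.2 at [635.3 244.2 215.1] tooly 94.3 tilt 0.41 w 48.5 grip 0.0 F [0.4 3.9 0.6] q6 -76
  -> travel [ 90.3 172.7 116.1] rotz 6.3 or -173.7
```

View pics/crop2.png

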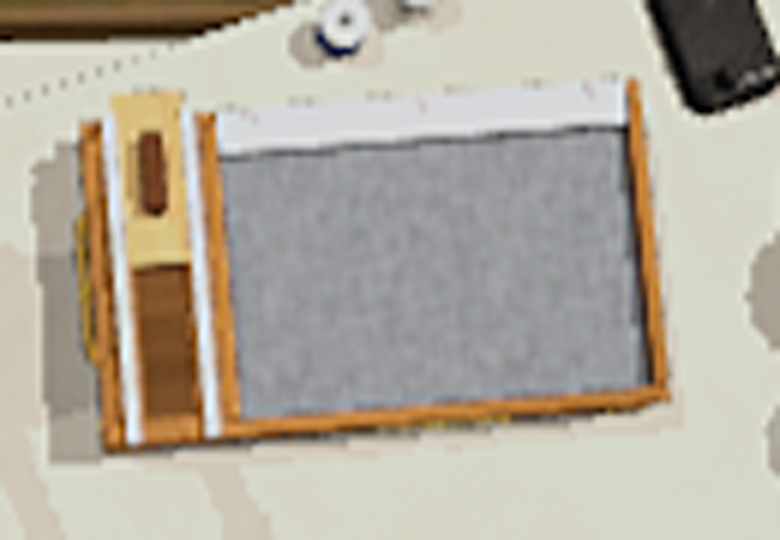

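The shutter now sits at the far end, spanning crop rows 90–265. The mouth is dark from (163,268) to (172,415). I'll measure how far the bar slid.

```bash
python3 - <<'E'
from h import *
def bar(f):
    c=dict(np.load(f)); S=4; im=cv2.resize(c["color"],None,fx=S,fy=S,interpolation=cv2.INTER_CUBIC);h=cv2.cvtColor(im,cv2.COLOR_BGR2HSV)
    m=cv2.inRange(h,(5,150,30),(14,255,125)); m2=np.zeros_like(m);m2[155*S:212*S,326*S:338*S]=m[155*S:212*S,326*S:338*S]
    n,l,st,ce=cv2.connectedComponentsWithStats(m2)
    for i in range(1,n):
        if st[i,4]>400: print(f,st[i]/S,(cast(c,(ce[i]+.5)/S-.5,.12)*1000).round(1))
    return c
bar("pics/top0.npz");c=bar("pics/t2.npz")
q=np.array([(163,268),(172,415),(218,155),(625,128),(240,418),(650,380)])/6+[305,145]-.42
print("mouth far/near edge",(cast(c,q[:2],.097)*1000).round(1))
h=hsv(c)
for col in (330,333):print(h[180:220,col].tolist())
print("felt pts @80: far edge under lip L,R (lip z 96), near L,R rim",(cast(c,q[2:],.096)*1000).round(1).tolist())
print("predicted lip edge",tray(59,102),tray(59,-102),"near inner",tray(-73,102),tray(-73,-102))
E
```

```text
pics/top0.npz [330.  192.    5.   13.5 194. ] [[571.2   9.1]]
pics/t2.npz [328.25 167.25   4.5   13.5  183.75] [[643.8  13.7]]
pics/t2.npz [327.5  189.25  10.25  22.75 495.75] [[560.9   7.7]]
mouth far/near edge [[600.7   8.8]
 [528.3   5.6]]
[[13, 172, 74], [21, 111, 191], [22, 98, 223], [22, 100, 216], [22, 101, 215], [22, 101, 215], [22, 100, 216], [22, 99, 222], [21, 108, 199], [16, 148, 124], [13, 178, 112], [14, 171, 133], [14, 173, 130], [14, 167, 127], [14, 171, 127], [14, 169, 131], [14, 173, 133], [14, 173, 127], [14, 171, 115], [14, 175, 115], [14, 170, 117], [14, 180, 116], [13, 169, 122], [14, 175, 121], [14, 175, 115], [14, 172, 108], [14, 178, 106], [15, 174, 107], [14, 170, 111], [13, 178, 116], [14, 174, 119], [15, 179, 117], [14, 172, 117], [15, 180, 119], [15, 175, 144], [15, 171, 180], [15, 170, 193], [15, 170, 196], [14, 185, 164], [13, 117, 96]]
[[18, 115, 219], [19, 115, 221], [21, 106, 217], [23, 97, 215], [23, 98, 214], [23, 95, 215], [23, 96, 217], [23, 94, 224], [23, 106, 188], [12, 186, 78], [14, 174, 116], [14, 167, 133], [14, 174, 129], [15, 177, 124], [14, 167, 128], [14, 172, 132], [14, 167, 133], [14, 171, 125], [15, 180, 116], [14, 170, 117], [14, 168, 117], [14, 171, 121], [14, 167, 122], [14, 173, 122], [14, 168, 117], [14, 172, 110], [14, 175, 109], [14, 173, 109], [14, 171, 115], [14, 171, 121], [14, 168, 123], [14, 173, 121], [14, 171, 122], [14, 174, 123], [14, 170, 159], [15, 165, 188], [16, 166, 192], [15, 164, 197], [14, 184, 155], [16, 51, 95]]
felt pts @80: far edge under lip L,R (lip z 96), near L,R rim [[656.7, -19.5], [667.1, -221.5], [526.3, -27.7], [541.8, -229.4]]
predicted lip edge [656.2011902  -18.46591441] [ 670.78666884 -221.94383413] near inner [524.53900685 -27.90357707] [ 539.1244855  -231.38149678]
```

```bash
python3 - <<'E'
from h import *
plan(602,10.5,114,94.1)
c=cam("side","s2")
im=c["color"][150:250,270:400]
cv2.imwrite("pics/crop2s.png",cv2.resize(im,None,fx=6,fy=6,interpolation=cv2.INTER_CUBIC))
E
```

```text
t 5.2 at [635.3 244.2 215.1] tooly 94.3 tilt 0.41 w 48.5 grip 0.0 F [0.4 3.9 0.6] q6 -76
  -> travel [  50.9 -231.3   99.4] rotz 0.2 or -179.8
```

View pics/crop2s.png

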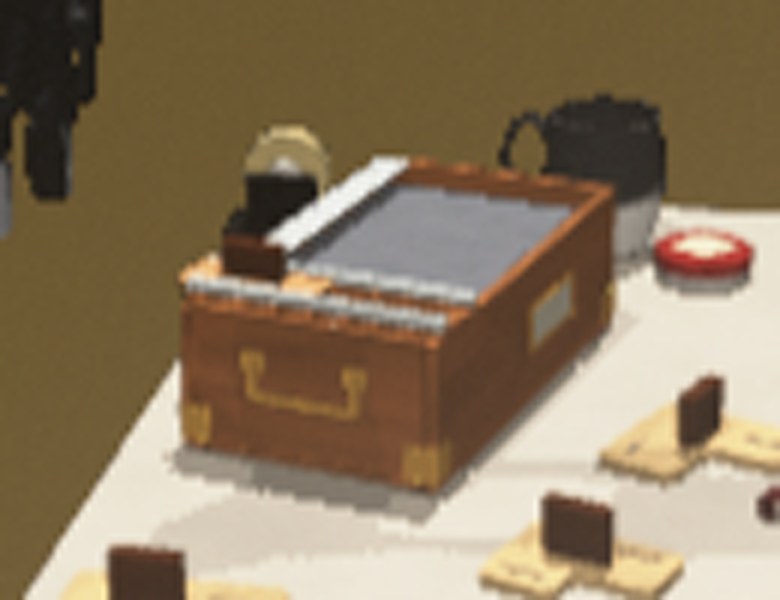

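The side view shows the bar near the box's far end with nothing in its way. I'll push it further with closed fingers from the near side.

>>> jog_arm:
  commands:
    - {"travel": [13,-46,0],"rot": [0,0,0],"claw": 255}
    - {"travel": [13,-46,0],"rot": [0,0,0],"claw": 255}
    - {"travel": [13,-46,0],"rot": [0,0,0],"claw": 255}
    - {"travel": [12,-46,20],"rot": [0,0,0],"claw": 255}
    - {"travel": [2,-47,20],"rot": [0,0,0],"claw": 255}

```text
time: 5.8
tool_pos: [0.5999, 0.0007, 0.1766]
tcp_rot: [-0.112, 3.136, -0.0]
wrist_force: [0.4, 0.6, 0.6]
width: 0.001
grip_force: 0.0
```

>>> jog_arm:
  commands:
    - {"travel": [0,0,30],"rot": [0,0,0],"claw": 255}
    - {"travel": [0,0,20],"rot": [0,0,0],"claw": 255}
    - {"travel": [0,0,9],"rot": [0,0,0],"claw": 255}
    - {"travel": [-5,0,0],"rot": [0,0,0],"claw": 255}
    - {"travel": [-5,0,0],"rot": [0,0,0],"claw": 255}

```text
time: 6.3
tool_pos: [0.611, 0.0035, 0.1174]
tcp_rot: [-0.112, 3.138, -0.0]
wrist_force: [0.9, 0.1, 0.7]
width: -0.001
grip_force: 0.0
```

>>> jog_arm:
  commands:
    - {"travel": [-3,0,0],"rot": [0,0,0],"claw": 255}
    - {"travel": [-2,0,0],"rot": [0,0,0],"claw": 255}
    - {"travel": [-1,0,0],"rot": [0,0,0],"claw": 255}
    - {"travel": [-1,0,0],"rot": [0,0,0],"claw": 255}
    - {"travel": [0,0,0],"rot": [0,0,0],"claw": 255}

```text
time: 6.8
tool_pos: [0.6158, 0.004, 0.1164]
tcp_rot: [0.112, -3.138, -0.0]
wrist_force: [-3.1, 0.7, 2.9]
width: 0.001
grip_force: 2.1
```

>>> jog_arm:
  commands:
    - {"travel": [-2,0,0],"rot": [0,0,0],"claw": 255}
    - {"travel": [-2,0,0],"rot": [0,0,0],"claw": 255}
    - {"travel": [-2,0,0],"rot": [0,0,0],"claw": 255}
    - {"travel": [-1,0,0],"rot": [0,0,0],"claw": 255}
    - {"travel": [0,0,0],"rot": [0,0,0],"claw": 255}

```text
time: 7.3
tool_pos: [0.6164, 0.004, 0.1161]
tcp_rot: [0.112, -3.124, -0.0]
wrist_force: [-23.0, -1.4, 17.8]
width: -0.001
grip_force: 11.6
```

>>> jog_arm:
  commands:
    - {"travel": [-2,0,0],"rot": [0,0,0],"claw": 255}
    - {"travel": [0,0,0],"rot": [0,0,0],"claw": 255}
    - {"travel": [0,0,0],"rot": [0,0,0],"claw": 255}
    - {"travel": [0,0,0],"rot": [0,0,0],"claw": 255}
    - {"travel": [0,0,0],"rot": [0,0,0],"claw": 255}

```text
time: 7.8
tool_pos: [0.6165, 0.0041, 0.116]
tcp_rot: [0.112, -3.12, -0.0]
wrist_force: [-28.5, -1.3, 20.9]
width: 0.0
grip_force: 14.1
```

>>> jog_arm:
  commands:
    - {"travel": [8,0,0],"rot": [0,0,0],"claw": 255}
    - {"travel": [0,0,-30],"rot": [0,0,0],"claw": 110}
    - {"travel": [0,0,-40],"rot": [0,0,0],"claw": 110}
    - {"travel": [0,40,0],"rot": [0,0,0],"claw": 110}
    - {"travel": [0,40,0],"rot": [0,0,0],"claw": 110}

```text
time: 8.3
tool_pos: [0.6143, 0.0837, 0.1891]
tcp_rot: [-0.107, 3.133, 0.001]
wrist_force: [0.2, 1.6, -0.3]
width: 0.568
grip_force: 0.0
```

>>> jog_arm:
  commands:
    - {"travel": [0,40,0],"rot": [0,0,0],"claw": 110}
    - {"travel": [0,40,0],"rot": [0,0,0],"claw": 110}
    - {"travel": [0,40,0],"rot": [0,0,0],"claw": 110}
    - {"travel": [0,40,0],"rot": [0,0,0],"claw": 110}
    - {"travel": [0,0,0],"rot": [0,0,0],"claw": 110}

```text
time: 8.8
tool_pos: [0.6005, 0.2483, 0.1864]
tcp_rot: [-0.118, 3.137, 0.004]
wrist_force: [0.1, -0.4, 0.5]
width: 0.572
grip_force: 0.0
```

```bash
python3 - <<'E'
from h import *
c=cam("top","t3")
for t in templates(c):print(t)
clips(c)
plan(545.8,345.1,60,109.2)
E
```

```text
('short', [409.4, 77.9], np.float64(-3.6), np.float64(3.5), 537, 'left', np.float64(9.8))
('left', [410.8, -91.2], np.float64(84.0), np.float64(3.0), 665, 'right', np.float64(4.0))
clip [537.3 410.3] long axis deg 0.6 size [11.0, 49.6]
clip [546.1 345.1] long axis deg 19.3 size [10.3, 61.3]
t 8.8 at [600.7 245.9 186.3] tooly 94.3 tilt 0.1 w 48.5 grip 0.0 F [-0.6 -0.5 -1.6] q6 -74
  -> travel [ 47.5 102.9 126.2] rotz -14.9 or 165.1
```

>>> jog_arm:
  commands:
    - {"travel": [16,34,40],"rot": [0,0,0],"claw": 110}
    - {"travel": [16,34,40],"rot": [0,0,0],"claw": 110}
    - {"travel": [16,35,40],"rot": [0,0,0],"claw": 110}
    - {"travel": [0,0,0],"rot": [0,0,-7.5],"claw": 110}
    - {"travel": [0,0,0],"rot": [0,0,-7.5],"claw": 110}

```text
time: 9.35
tool_pos: [0.549, 0.3326, 0.0748]
tcp_rot: [0.53, -3.094, 0.003]
wrist_force: [0.9, 0.1, 0.6]
width: 0.573
grip_force: 0.0
```

>>> jog_arm:
  commands:
    - {"travel": [0,0,25],"rot": [0,0,0],"claw": 110}
    - {"travel": [0,0,20],"rot": [0,0,0],"claw": 110}
    - {"travel": [0,0,12],"rot": [0,0,0],"claw": 110}
    - {"travel": [0,0,4],"rot": [0,0,0],"claw": 110}
    - {"travel": [0,0,0],"rot": [0,0,0],"claw": 110}

```text
time: 9.85
tool_pos: [0.5504, 0.3327, 0.0159]
tcp_rot: [0.519, -3.098, 0.001]
wrist_force: [-0.6, -0.3, 0.2]
width: 0.567
grip_force: 0.0
```

```bash
python3 - <<'E'
from h import *
plan(546,345.1,3,109.2)
E
```

```text
t 9.8 at [550.4 332.7  15.9] tooly 109.0 tilt 0.05 w 48.2 grip 0.0 F [-0.6 -0.3  0.2] q6 -80
  -> travel [ 0.1 13.2 12.9] rotz -0.2 or 179.8
```

>>> jog_arm:
  commands:
    - {"travel": [0,13,0],"rot": [0,0,0],"claw": 110}
    - {"travel": [0,0,8],"rot": [0,0,0],"claw": 110}
    - {"travel": [0,0,5],"rot": [0,0,0],"claw": 110}
    - {"travel": [0,0,0],"rot": [0,0,0],"claw": 255}
    - {"travel": [0,0,0],"rot": [0,0,0],"claw": 255}

```text
time: 10.35
tool_pos: [0.5458, 0.3456, 0.0031]
tcp_rot: [0.521, -3.098, 0.0]
wrist_force: [1.0, -1.5, 0.7]
width: 0.239
grip_force: 0.0
```

>>> jog_arm:
  commands:
    - {"travel": [0,0,0],"rot": [0,0,0],"claw": 255}
    - {"travel": [0,0,0],"rot": [0,0,0],"claw": 255}
    - {"travel": [0,0,0],"rot": [0,0,0],"claw": 255}
    - {"travel": [0,0,-40],"rot": [0,0,0],"claw": 255}
    - {"travel": [0,0,-40],"rot": [0,0,0],"claw": 255}

```text
time: 10.85
tool_pos: [0.5445, 0.3446, 0.0821]
tcp_rot: [0.519, -3.094, 0.003]
wrist_force: [-0.0, 0.8, 0.0]
width: 0.087
grip_force: 42.0
```

>>> jog_arm:
  commands:
    - {"travel": [0,0,-40],"rot": [0,0,7.5],"claw": 255}
    - {"travel": [0,0,-40],"rot": [0,0,7.5],"claw": 255}
    - {"travel": [0,0,0],"rot": [0,0,0],"claw": 255}
    - {"travel": [0,0,0],"rot": [0,0,0],"claw": 255}
    - {"travel": [0,0,0],"rot": [0,0,0],"claw": 255}

```text
time: 11.35
tool_pos: [0.5452, 0.3451, 0.1619]
tcp_rot: [0.112, -3.137, 0.002]
wrist_force: [-0.3, 0.0, 0.0]
width: 0.084
grip_force: 42.0
```

```bash
python3 - <<'E'
from h import *
plan(564,9,114,94.1)
c=cam("top","t4");clips(c)
for t in templates(c):print(t)
c=cam("side","s4")
E
```

```text
t 11.3 at [545.2 345.1 161.9] tooly 94.1 tilt 0.14 w 7.2 grip 42.0 F [-0.3  0.   0. ] q6 -64
  -> travel [   5.2 -336.5   48.3] rotz 0.0 or -180.0
clip [533.2 384.9] long axis deg 4.1 size [12.6, 23.5]
('short', [409.5, 76.7], np.float64(-5.0), np.float64(3.5), 544, 'left', np.float64(10.1))
('left', [410.8, -91.4], np.float64(84.0), np.float64(3.0), 664, 'right', np.float64(4.1))
('right', [425.3, 232.1], np.float64(69.4), np.float64(3.6), 667, 'left', np.float64(4.8))
('long', [579.5, 230.0], np.float64(-75.1), np.float64(3.2), 737, 'left', np.float64(9.7))
```

>>> jog_arm:
  commands:
    - {"travel": [1,-48,0],"rot": [0,0,0],"claw": 255}
    - {"travel": [1,-48,0],"rot": [0,0,0],"claw": 255}
    - {"travel": [1,-48,0],"rot": [0,0,0],"claw": 255}
    - {"travel": [1,-48,0],"rot": [0,0,0],"claw": 255}
    - {"travel": [1,-48,0],"rot": [0,0,0],"claw": 255}

```text
time: 11.95
tool_pos: [0.5569, 0.1041, 0.1616]
tcp_rot: [0.113, -3.137, 0.001]
wrist_force: [0.1, -0.4, 0.1]
width: 0.09
grip_force: 42.0
```

>>> jog_arm:
  commands:
    - {"travel": [0,-48,0],"rot": [0,0,0],"claw": 255}
    - {"travel": [0,-48,0],"rot": [0,0,0],"claw": 255}
    - {"travel": [0,-1,20],"rot": [0,0,0],"claw": 255}
    - {"travel": [0,0,20],"rot": [0,0,0],"claw": 255}
    - {"travel": [0,0,0],"rot": [0,0,0],"claw": 255}

```text
time: 12.45
tool_pos: [0.5613, 0.0085, 0.1187]
tcp_rot: [0.109, -3.131, -0.001]
wrist_force: [-1.3, -0.4, -0.8]
width: 0.087
grip_force: 42.0
```

```bash
python3 - <<'E'
from h import *
plan(564,9,112,94.1)
c=cam("top","t5")
clips(c)
c=cam("side","s5")
im=c["color"][150:250,270:400]
cv2.imwrite("pics/crop5s.png",cv2.resize(im,None,fx=6,fy=6,interpolation=cv2.INTER_CUBIC))
E
```

```text
t 12.4 at [561.3   8.5 118.7] tooly 94.0 tilt 0.52 w 7.4 grip 42.0 F [-1.3 -0.4 -0.8] q6 -96
  -> travel [-2.8  0.3  6.7] rotz -0.1 or 179.9
clip [418.4 430.9] long axis deg -0.3 size [10.5, 59.6]
clip [532.6 410.5] long axis deg -2.6 size [10.1, 59.0]
```

View pics/crop5s.png

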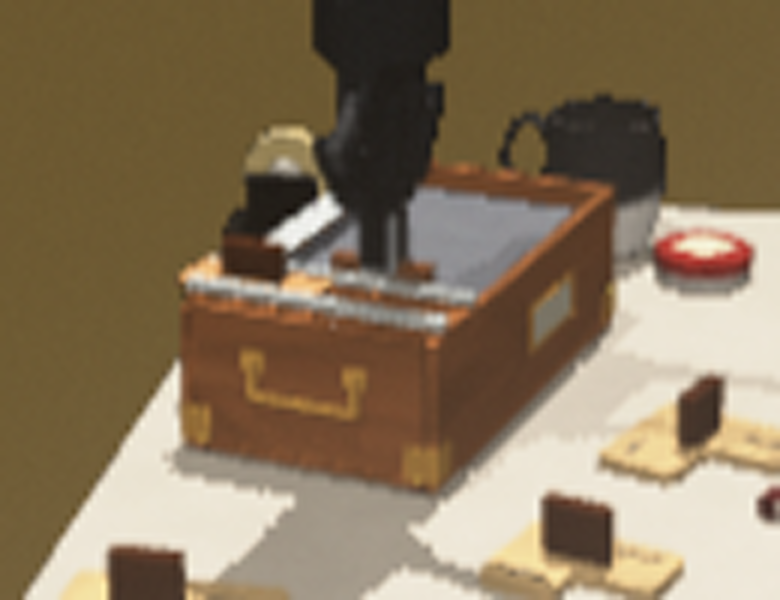

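The clip hangs level over the mouth at crop (380,268). One clip on the counter was knocked to (418,431). I lower and release.

>>> jog_arm:
  commands:
    - {"travel": [-3,0,8],"rot": [0,0,0],"claw": 255}
    - {"travel": [0,0,0],"rot": [0,0,0],"claw": 255}
    - {"travel": [0,0,0],"rot": [0,0,0],"claw": 255}
    - {"travel": [0,0,0],"rot": [0,0,0],"claw": 160}
    - {"travel": [0,0,0],"rot": [0,0,0],"claw": 160}

```text
time: 13.05
tool_pos: [0.5684, 0.0095, 0.1159]
tcp_rot: [-0.112, 3.139, -0.0]
wrist_force: [-0.3, -0.6, -0.4]
width: 0.371
grip_force: 0.0
```

>>> jog_arm:
  commands:
    - {"travel": [0,0,-40],"rot": [0,0,0],"claw": 160}
    - {"travel": [0,0,-40],"rot": [0,0,0],"claw": 110}
    - {"travel": [0,48,0],"rot": [0,0,0],"claw": 110}
    - {"travel": [0,48,0],"rot": [0,0,0],"claw": 110}
    - {"travel": [0,48,0],"rot": [0,0,0],"claw": 110}

```text
time: 13.55
tool_pos: [0.5582, 0.1542, 0.1967]
tcp_rot: [-0.109, 3.137, 0.001]
wrist_force: [-0.1, 0.6, -0.7]
width: 0.566
grip_force: 0.0
```

>>> jog_arm:
  commands:
    - {"travel": [0,48,0],"rot": [0,0,0],"claw": 110}
    - {"travel": [0,48,0],"rot": [0,0,0],"claw": 110}
    - {"travel": [0,48,0],"rot": [0,0,0],"claw": 110}
    - {"travel": [0,0,0],"rot": [0,0,0],"claw": 110}
    - {"travel": [0,0,0],"rot": [0,0,0],"claw": 110}

```text
time: 14.05
tool_pos: [0.5472, 0.2977, 0.1954]
tcp_rot: [-0.116, 3.139, -0.001]
wrist_force: [0.8, 0.0, 0.1]
width: 0.569
grip_force: 0.0
```

```bash
python3 - <<'E'
from h import *
plan(532.6,410.5,60,88)
c=cam("top","t6"); clips(c)
im=c["color"][145:235,305:435]
cv2.imwrite("pics/crop6.png",cv2.resize(im,None,fx=4,fy=4,interpolation=cv2.INTER_CUBIC))
E
```

```text
t 14.1 at [547.2 297.7 195.4] tooly 94.2 tilt 0.03 w 48.3 grip 0.0 F [0.8 0.  0.1] q6 -68
  -> travel [  6.2 113.6 135.4] rotz 6.2 or -173.8
clip [418.4 430.7] long axis deg -0.3 size [10.0, 59.5]
clip [515.7 411.2] long axis deg 0.6 size [10.2, 26.8]
```

View pics/crop6.png

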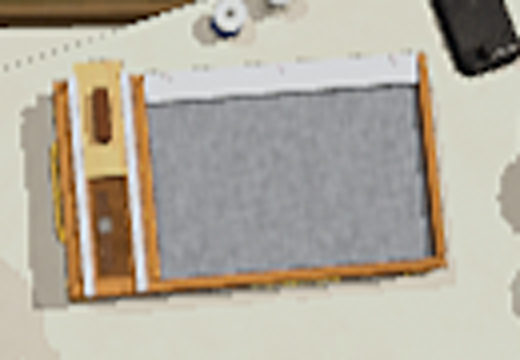

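The clip lies in the well with its spring at crop (105,225), and the shutter is still open. On to the next clip.

>>> jog_arm:
  commands:
    - {"travel": [2,38,20],"rot": [0,0,0],"claw": 110}
    - {"travel": [2,38,20],"rot": [0,0,0],"claw": 110}
    - {"travel": [2,38,20],"rot": [0,0,0],"claw": 110}
    - {"travel": [0,0,40],"rot": [0,0,6.3],"claw": 110}
    - {"travel": [0,0,35],"rot": [0,0,0],"claw": 110}

```text
time: 14.6
tool_pos: [0.5343, 0.4095, 0.0598]
tcp_rot: [0.065, 3.14, 0.001]
wrist_force: [-0.2, -0.8, -0.5]
width: 0.565
grip_force: 0.0
```

>>> jog_arm:
  commands:
    - {"travel": [0,0,30],"rot": [0,0,0],"claw": 110}
    - {"travel": [0,0,10],"rot": [0,0,0],"claw": 110}
    - {"travel": [0,0,0],"rot": [0,0,0],"claw": 110}
    - {"travel": [0,0,0],"rot": [0,0,0],"claw": 110}
    - {"travel": [0,0,0],"rot": [0,0,0],"claw": 110}

```text
time: 15.1
tool_pos: [0.5355, 0.4107, 0.0232]
tcp_rot: [0.062, 3.137, 0.004]
wrist_force: [0.2, 0.5, 0.6]
width: 0.567
grip_force: 0.0
```

```bash
python3 - <<'E'
from h import *
plan(532.6,410.5,3,87.7)
E
```

```text
t 15.1 at [535.5 410.7  23.2] tooly 87.7 tilt 0.25 w 48.2 grip 0.0 F [0.2 0.5 0.6] q6 -52
  -> travel [ 3.  -0.3 20.1] rotz 0.0 or -180.0
```

>>> jog_arm:
  commands:
    - {"travel": [3,0,15],"rot": [0,0,0],"claw": 110}
    - {"travel": [0,0,5],"rot": [0,0,0],"claw": 110}
    - {"travel": [0,0,0],"rot": [0,0,0],"claw": 255}
    - {"travel": [0,0,0],"rot": [0,0,0],"claw": 255}
    - {"travel": [0,0,0],"rot": [0,0,0],"claw": 255}

```text
time: 15.6
tool_pos: [0.5307, 0.4103, 0.0007]
tcp_rot: [0.061, 3.141, 0.0]
wrist_force: [0.6, 1.2, -0.4]
width: 0.089
grip_force: 42.3
```

>>> jog_arm:
  commands:
    - {"travel": [0,0,0],"rot": [0,0,0],"claw": 255}
    - {"travel": [0,0,0],"rot": [0,0,0],"claw": 255}
    - {"travel": [0,0,-40],"rot": [0,0,0],"claw": 255}
    - {"travel": [0,0,-45],"rot": [0,0,-6.3],"claw": 255}
    - {"travel": [0,0,-45],"rot": [0,0,0],"claw": 255}

```text
time: 16.1
tool_pos: [0.5299, 0.4095, 0.1309]
tcp_rot: [0.115, -3.138, 0.002]
wrist_force: [1.0, 0.1, -0.1]
width: 0.088
grip_force: 42.2
```

>>> jog_arm:
  commands:
    - {"travel": [0,-45,-20],"rot": [0,0,0],"claw": 255}
    - {"travel": [0,-45,0],"rot": [0,0,0],"claw": 255}
    - {"travel": [0,-45,0],"rot": [0,0,0],"claw": 255}
    - {"travel": [0,-45,0],"rot": [0,0,0],"claw": 255}
    - {"travel": [0,-45,0],"rot": [0,0,0],"claw": 255}

```text
time: 16.6
tool_pos: [0.5463, 0.1839, 0.1506]
tcp_rot: [-0.112, 3.139, -0.0]
wrist_force: [0.9, 0.2, -0.8]
width: 0.087
grip_force: 42.2
```

>>> jog_arm:
  commands:
    - {"travel": [0,-45,0],"rot": [0,0,0],"claw": 255}
    - {"travel": [0,-45,0],"rot": [0,0,0],"claw": 255}
    - {"travel": [0,-45,0],"rot": [0,0,0],"claw": 255}
    - {"travel": [-3,-43,0],"rot": [0,0,0],"claw": 255}
    - {"travel": [0,0,30],"rot": [0,0,0],"claw": 255}

```text
time: 17.1
tool_pos: [0.5669, 0.0032, 0.1251]
tcp_rot: [-0.104, 3.129, -0.004]
wrist_force: [-0.1, -0.5, 1.5]
width: 0.089
grip_force: 42.2
```

```bash
python3 - <<'E'
from h import *
plan(564,9,112,94.1)
c=cam("top","t7"); clips(c)
for t in templates(c):print(t)
E
```

```text
t 17.1 at [566.9   3.2 125.1] tooly 93.8 tilt 0.64 w 7.5 grip 42.2 F [-0.1 -0.5  1.5] q6 -96
  -> travel [ 2.7  6.1 13.1] rotz -0.3 or 179.7
clip [418.4 430.7] long axis deg -0.3 size [10.0, 59.5]
('right', [424.9, 232.2], np.float64(68.2), np.float64(3.4), 671, 'left', np.float64(4.7))
('long', [579.9, 229.8], np.float64(-74.6), np.float64(3.4), 739, 'left', np.float64(9.4))
```

>>> jog_arm:
  commands:
    - {"travel": [0,0,0],"rot": [0,0,0],"claw": 255}
    - {"travel": [0,0,5],"rot": [0,0,0],"claw": 255}
    - {"travel": [0,0,5],"rot": [0,0,0],"claw": 255}
    - {"travel": [0,0,0],"rot": [0,0,0],"claw": 255}
    - {"travel": [0,0,0],"rot": [0,0,0],"claw": 255}

```text
time: 17.65
tool_pos: [0.5623, 0.009, 0.1107]
tcp_rot: [-0.114, 3.139, -0.0]
wrist_force: [0.3, 0.0, -0.1]
width: 0.084
grip_force: 42.2
```

```bash
python3 - <<'E'
from h import *
plan(564,9,112,94.1)
E
```

```text
t 17.6 at [562.3   9.  110.7] tooly 94.1 tilt 0.02 w 7.1 grip 42.2 F [ 0.3  0.  -0.1] q6 -96
  -> travel [-1.7 -0.1 -1.3] rotz 0.0 or -180.0
```

>>> jog_arm:
  commands:
    - {"travel": [-2,0,0],"rot": [0,0,0],"claw": 255}
    - {"travel": [0,0,0],"rot": [0,0,0],"claw": 160}
    - {"travel": [0,0,0],"rot": [0,0,0],"claw": 160}
    - {"travel": [0,0,-35],"rot": [0,0,0],"claw": 110}
    - {"travel": [0,0,-45],"rot": [0,0,0],"claw": 110}

```text
time: 18.15
tool_pos: [0.5616, 0.0084, 0.1881]
tcp_rot: [0.111, -3.133, -0.001]
wrist_force: [0.3, 0.3, 0.2]
width: 0.567
grip_force: 0.0
```

>>> jog_arm:
  commands:
    - {"travel": [11.5,43,0],"rot": [0,0,0],"claw": 110}
    - {"travel": [11.5,43,0],"rot": [0,0,0],"claw": 110}
    - {"travel": [11.5,43,0],"rot": [0,0,0],"claw": 110}
    - {"travel": [11.5,43,0],"rot": [0,0,0],"claw": 110}
    - {"travel": [11.5,43,0],"rot": [0,0,0],"claw": 110}

```text
time: 18.65
tool_pos: [0.4909, 0.2202, 0.1908]
tcp_rot: [-0.111, 3.139, 0.0]
wrist_force: [0.9, 1.1, 0.0]
width: 0.567
grip_force: 0.0
```

>>> jog_arm:
  commands:
    - {"travel": [11.5,43,0],"rot": [0,0,0],"claw": 110}
    - {"travel": [11.5,43,0],"rot": [0,0,0],"claw": 110}
    - {"travel": [11.5,43,0],"rot": [0,0,0],"claw": 110}
    - {"travel": [11.5,43,0],"rot": [0,0,0],"claw": 110}
    - {"travel": [11.5,43,0],"rot": [0,0,0],"claw": 110}

```text
time: 19.15
tool_pos: [0.4181, 0.4308, 0.1907]
tcp_rot: [-0.112, 3.139, 0.0]
wrist_force: [0.6, -0.2, -0.3]
width: 0.567
grip_force: 0.0
```

>>> jog_arm:
  commands:
    - {"travel": [0,0,45],"rot": [0,0,4.4],"claw": 110}
    - {"travel": [0,0,45],"rot": [0,0,0],"claw": 110}
    - {"travel": [0,0,45],"rot": [0,0,0],"claw": 110}
    - {"travel": [0,0,25],"rot": [0,0,0],"claw": 110}
    - {"travel": [0,0,0],"rot": [0,0,0],"claw": 110}

```text
time: 19.65
tool_pos: [0.4155, 0.4261, 0.0254]
tcp_rot: [-0.009, -3.134, 0.011]
wrist_force: [0.3, -0.7, 0.2]
width: 0.572
grip_force: 0.0
```

>>> jog_arm:
  commands:
    - {"travel": [0,0,0],"rot": [0,0,0],"claw": 110}
    - {"travel": [0,0,0],"rot": [0,0,0],"claw": 110}
    - {"travel": [0,0,0],"rot": [0,0,0],"claw": 110}
    - {"travel": [0,0,0],"rot": [0,0,0],"claw": 110}
    - {"travel": [0,0,0],"rot": [0,0,0],"claw": 110}

```text
time: 20.15
tool_pos: [0.4196, 0.4298, 0.0317]
tcp_rot: [0.009, 3.14, 0.002]
wrist_force: [-0.1, -0.3, 0.2]
width: 0.567
grip_force: 0.0
```

```bash
python3 - <<'E'
from h import *
plan(418.4,430.7,3,89.7)
c=cam("top","t8"); clips(c)
im=c["color"][145:235,305:435]
cv2.imwrite("pics/crop8.png",cv2.resize(im,None,fx=4,fy=4,interpolation=cv2.INTER_CUBIC))
E
```

```text
t 20.1 at [419.6 429.8  31.7] tooly 89.7 tilt 0.13 w 48.2 grip 0.0 F [-0.1 -0.3  0.2] q6 -46
  -> travel [ 1.2  0.9 28.7] rotz -0.0 or 180.0
clip [393.2 431.3] long axis deg 89.1 size [9.2, 11.0]
clip [440.3 430.7] long axis deg 0.7 size [10.1, 17.1]
```

>>> jog_arm:
  commands:
    - {"travel": [1,1,20],"rot": [0,0,0],"claw": 110}
    - {"travel": [0,0,9],"rot": [0,0,0],"claw": 110}
    - {"travel": [0,0,0],"rot": [0,0,0],"claw": 255}
    - {"travel": [0,0,0],"rot": [0,0,0],"claw": 255}
    - {"travel": [0,0,0],"rot": [0,0,0],"claw": 255}

```text
time: 20.7
tool_pos: [0.4183, 0.4305, 0.0021]
tcp_rot: [0.009, 3.141, 0.001]
wrist_force: [0.4, 0.3, 0.6]
width: 0.088
grip_force: 43.0
```

>>> jog_arm:
  commands:
    - {"travel": [0,0,0],"rot": [0,0,0],"claw": 255}
    - {"travel": [0,0,0],"rot": [0,0,0],"claw": 255}
    - {"travel": [0,0,-45],"rot": [0,0,0],"claw": 255}
    - {"travel": [0,0,-45],"rot": [0,0,-4.4],"claw": 255}
    - {"travel": [0,0,-45],"rot": [0,0,0],"claw": 255}

```text
time: 21.2
tool_pos: [0.4175, 0.4298, 0.1376]
tcp_rot: [0.114, -3.139, 0.001]
wrist_force: [-0.3, 0.8, -0.2]
width: 0.085
grip_force: 42.9
```

>>> jog_arm:
  commands:
    - {"travel": [-11.5,-43,-10],"rot": [0,0,0],"claw": 255}
    - {"travel": [-11.5,-43,0],"rot": [0,0,0],"claw": 255}
    - {"travel": [-11.5,-43,0],"rot": [0,0,0],"claw": 255}
    - {"travel": [-11.5,-43,0],"rot": [0,0,0],"claw": 255}
    - {"travel": [-11.5,-43,0],"rot": [0,0,0],"claw": 255}

```text
time: 21.7
tool_pos: [0.4909, 0.2183, 0.1469]
tcp_rot: [-0.112, 3.139, 0.0]
wrist_force: [0.6, 0.3, 0.5]
width: 0.087
grip_force: 42.9
```

>>> jog_arm:
  commands:
    - {"travel": [-11.5,-43,0],"rot": [0,0,0],"claw": 255}
    - {"travel": [-11.5,-43,0],"rot": [0,0,0],"claw": 255}
    - {"travel": [-11.5,-43,0],"rot": [0,0,0],"claw": 255}
    - {"travel": [-11.5,-43,0],"rot": [0,0,0],"claw": 255}
    - {"travel": [-11.5,-43,0],"rot": [0,0,0],"claw": 255}

```text
time: 22.2
tool_pos: [0.5636, 0.0076, 0.1469]
tcp_rot: [-0.111, 3.139, 0.0]
wrist_force: [0.8, 0.3, -0.3]
width: 0.088
grip_force: 42.9
```

>>> jog_arm:
  commands:
    - {"travel": [0,0,20],"rot": [0,0,0],"claw": 255}
    - {"travel": [0,0,5],"rot": [0,0,0],"claw": 255}
    - {"travel": [0,0,0],"rot": [0,0,0],"claw": 255}
    - {"travel": [0,0,0],"rot": [0,0,0],"claw": 255}
    - {"travel": [0,0,0],"rot": [0,0,0],"claw": 255}

```text
time: 22.7
tool_pos: [0.5634, 0.0104, 0.1222]
tcp_rot: [-0.114, 3.138, -0.0]
wrist_force: [0.3, 0.9, -0.6]
width: 0.09
grip_force: 42.9
```

```bash
python3 - <<'E'
from h import *
plan(564,9,111,94.1)
c=cam("top","t9"); clips(c)
for t in templates(c):print(t)
E
```

```text
t 22.7 at [563.4  10.4 122.2] tooly 94.2 tilt 0.06 w 7.7 grip 42.9 F [ 0.3  0.9 -0.6] q6 -96
  -> travel [-0.4 -1.4 11.2] rotz 0.1 or -179.9
('right', [424.9, 232.3], np.float64(68.3), np.float64(3.4), 671, 'left', np.float64(4.6))
('long', [580.0, 229.8], np.float64(-74.7), np.float64(3.6), 737, 'left', np.float64(9.1))
```

View pics/crop8.png

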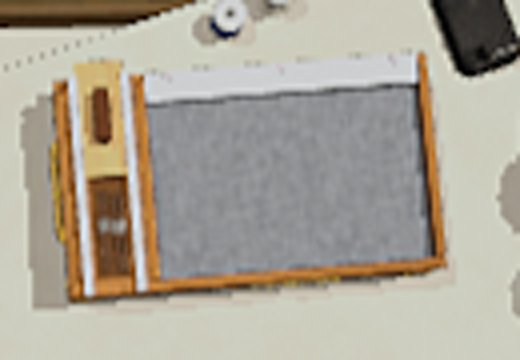

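Two clips are in the well, around crop (112,225). I drop the third and then grip the shutter bar.

>>> jog_arm:
  commands:
    - {"travel": [0,-1,11],"rot": [0,0,0],"claw": 255}
    - {"travel": [0,0,0],"rot": [0,0,0],"claw": 255}
    - {"travel": [0,0,0],"rot": [0,0,0],"claw": 255}
    - {"travel": [0,0,0],"rot": [0,0,0],"claw": 160}
    - {"travel": [0,0,0],"rot": [0,0,0],"claw": 160}

```text
time: 23.25
tool_pos: [0.5634, 0.0084, 0.1106]
tcp_rot: [-0.112, 3.139, -0.0]
wrist_force: [-0.1, 0.5, 0.6]
width: 0.374
grip_force: 0.0
```

>>> jog_arm:
  commands:
    - {"travel": [0,0,-40],"rot": [0,0,0],"claw": 110}
    - {"travel": [-20,0,0],"rot": [0,0,0],"claw": 110}
    - {"travel": [-40,0,0],"rot": [0,0,0],"claw": 110}
    - {"travel": [-22,-1,0],"rot": [0,0,0],"claw": 110}
    - {"travel": [0,0,0],"rot": [0,0,0],"claw": 110}

```text
time: 23.75
tool_pos: [0.648, 0.0132, 0.151]
tcp_rot: [-0.111, 3.137, -0.0]
wrist_force: [-0.7, 0.1, 0.4]
width: 0.569
grip_force: 0.0
```

>>> jog_arm:
  commands:
    - {"travel": [0,0,25],"rot": [0,0,0],"claw": 110}
    - {"travel": [0,0,15],"rot": [0,0,0],"claw": 110}
    - {"travel": [0,0,0],"rot": [0,0,0],"claw": 110}
    - {"travel": [0,0,0],"rot": [0,0,0],"claw": 110}
    - {"travel": [0,0,0],"rot": [0,0,0],"claw": 110}

```text
time: 24.25
tool_pos: [0.6454, 0.0132, 0.1114]
tcp_rot: [-0.111, 3.138, -0.0]
wrist_force: [-0.7, -0.1, 1.0]
width: 0.566
grip_force: 0.0
```

```bash
python3 - <<'E'
from h import *
plan(646,14,110,94.1)
E
```

```text
t 24.2 at [645.4  13.2 111.4] tooly 94.1 tilt 0.07 w 48.1 grip 0.0 F [-0.7 -0.1  1. ] q6 -95
  -> travel [-0.6  0.7  1.4] rotz -0.0 or 180.0
```

>>> jog_arm:
  commands:
    - {"travel": [0,0,1],"rot": [0,0,0],"claw": 255}
    - {"travel": [0,0,0],"rot": [0,0,0],"claw": 255}
    - {"travel": [0,0,0],"rot": [0,0,0],"claw": 255}
    - {"travel": [0,0,0],"rot": [0,0,0],"claw": 255}
    - {"travel": [0,0,0],"rot": [0,0,0],"claw": 255}

```text
time: 24.75
tool_pos: [0.6455, 0.0129, 0.1103]
tcp_rot: [-0.111, 3.139, -0.001]
wrist_force: [-1.3, -1.3, 4.7]
width: 0.127
grip_force: 42.2
```

>>> jog_arm:
  commands:
    - {"travel": [10,0,0],"rot": [0,0,0],"claw": 255}
    - {"travel": [18,0,0],"rot": [0,0,0],"claw": 255}
    - {"travel": [18,0,0],"rot": [0,0,0],"claw": 255}
    - {"travel": [18,0,0],"rot": [0,0,0],"claw": 255}
    - {"travel": [12,0,0],"rot": [0,0,0],"claw": 255}

```text
time: 25.25
tool_pos: [0.569, 0.0081, 0.1103]
tcp_rot: [-0.111, 3.137, 0.001]
wrist_force: [2.3, -0.2, 3.8]
width: 0.13
grip_force: 42.0
```

>>> jog_arm:
  commands:
    - {"travel": [2,0,0],"rot": [0,0,0],"claw": 255}
    - {"travel": [2,0,0],"rot": [0,0,0],"claw": 255}
    - {"travel": [2,0,0],"rot": [0,0,0],"claw": 255}
    - {"travel": [0,0,0],"rot": [0,0,0],"claw": 255}
    - {"travel": [0,0,0],"rot": [0,0,0],"claw": 255}

```text
time: 25.75
tool_pos: [0.5637, 0.0077, 0.1102]
tcp_rot: [-0.111, 3.139, 0.001]
wrist_force: [0.7, 0.9, 7.4]
width: 0.124
grip_force: 42.5
```

>>> jog_arm:
  commands:
    - {"travel": [2,0,0],"rot": [0,0,0],"claw": 255}
    - {"travel": [2,0,0],"rot": [0,0,0],"claw": 255}
    - {"travel": [1,0,0],"rot": [0,0,0],"claw": 255}
    - {"travel": [0,0,0],"rot": [0,0,0],"claw": 255}
    - {"travel": [0,0,0],"rot": [0,0,0],"claw": 255}

```text
time: 26.25
tool_pos: [0.5635, 0.0077, 0.1103]
tcp_rot: [-0.111, 3.128, 0.001]
wrist_force: [14.4, 2.2, -4.5]
width: 0.129
grip_force: 40.9
```

>>> jog_arm:
  commands:
    - {"travel": [-5,0,0],"rot": [0,0,0],"claw": 255}
    - {"travel": [0,0,0],"rot": [0,0,0],"claw": 110}
    - {"travel": [0,0,0],"rot": [0,0,0],"claw": 110}
    - {"travel": [0,0,-45],"rot": [0,0,0],"claw": 110}
    - {"travel": [0,0,-45],"rot": [0,0,0],"claw": 110}

```text
time: 26.75
tool_pos: [0.5601, 0.0075, 0.1968]
tcp_rot: [0.112, -3.131, -0.001]
wrist_force: [0.9, 0.6, 0.9]
width: 0.569
grip_force: 0.0
```

>>> jog_arm:
  commands:
    - {"travel": [-6.5,44,0],"rot": [0,0,0],"claw": 110}
    - {"travel": [-6.5,44,0],"rot": [0,0,0],"claw": 110}
    - {"travel": [-6.5,44,0],"rot": [0,0,0],"claw": 110}
    - {"travel": [-6.5,44,0],"rot": [0,0,0],"claw": 110}
    - {"travel": [-6.5,44,0],"rot": [0,0,0],"claw": 110}

```text
time: 27.25
tool_pos: [0.5787, 0.2304, 0.1981]
tcp_rot: [0.112, -3.137, 0.002]
wrist_force: [0.4, -0.1, -0.5]
width: 0.569
grip_force: 0.0
```

>>> jog_arm:
  commands:
    - {"travel": [0,0,0],"rot": [0,0,8.5],"claw": 110}
    - {"travel": [0,0,0],"rot": [0,0,8.5],"claw": 110}
    - {"travel": [0,0,0],"rot": [0,0,8.5],"claw": 110}
    - {"travel": [0,0,0],"rot": [0,0,8.5],"claw": 110}
    - {"travel": [0,0,0],"rot": [0,0,8.5],"claw": 110}

```text
time: 27.75
tool_pos: [0.5787, 0.2288, 0.1978]
tcp_rot: [-1.041, -2.961, 0.003]
wrist_force: [0.3, 0.6, 0.2]
width: 0.57
grip_force: 0.0
```

```bash
python3 - <<'E'
from h import *
plan(580,230,100,-74.7)
c=cam("top","t10")
im=c["color"][145:235,305:435]
cv2.imwrite("pics/crop10.png",cv2.resize(im,None,fx=4,fy=4,interpolation=cv2.INTER_CUBIC))
E
```

```text
t 27.8 at [578.7 228.8 197.8] tooly 51.2 tilt 0.19 w 48.4 grip 0.0 F [0.3 0.6 0.2] q6 -32
  -> travel [-0.4  2.  97.8] rotz -54.1 or 125.9
```

View pics/crop10.png

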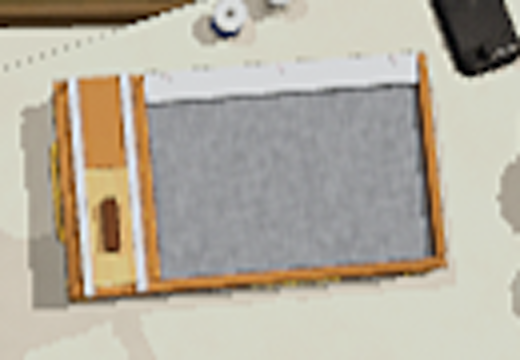

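The shutter is shut, with its bar at crop (111,223). I turn to the long template.

>>> jog_arm:
  commands:
    - {"travel": [0,0,0],"rot": [0,0,8.4],"claw": 110}
    - {"travel": [0,0,0],"rot": [0,0,8.4],"claw": 110}
    - {"travel": [0,0,0],"rot": [0,0,8.4],"claw": 110}
    - {"travel": [0,0,0],"rot": [0,0,8.4],"claw": 110}
    - {"travel": [0,0,0],"rot": [0,0,8.4],"claw": 110}

```text
time: 28.3
tool_pos: [0.579, 0.2288, 0.1982]
tcp_rot: [-2.031, -2.395, 0.004]
wrist_force: [-0.3, -0.0, -0.6]
width: 0.571
grip_force: 0.0
```

>>> jog_arm:
  commands:
    - {"travel": [0,0,0],"rot": [0,0,8.4],"claw": 110}
    - {"travel": [0,0,0],"rot": [0,0,8.4],"claw": 110}
    - {"travel": [0,0,0],"rot": [0,0,8.4],"claw": 110}
    - {"travel": [0,0,0],"rot": [0,0,8.4],"claw": 110}
    - {"travel": [0,0,0],"rot": [0,0,8.4],"claw": 110}

```text
time: 28.8
tool_pos: [0.579, 0.2288, 0.1982]
tcp_rot: [-2.755, -1.508, 0.004]
wrist_force: [-0.3, 0.6, 0.2]
width: 0.568
grip_force: 0.0
```

>>> jog_arm:
  commands:
    - {"travel": [0,0,20],"rot": [0,0,8.4],"claw": 110}
    - {"travel": [0,0,20],"rot": [0,0,8.4],"claw": 110}
    - {"travel": [0,0,20],"rot": [0,0,8.4],"claw": 110}
    - {"travel": [0,0,20],"rot": [0,0,8.4],"claw": 110}
    - {"travel": [0,0,20],"rot": [0,0,8.4],"claw": 110}

```text
time: 29.3
tool_pos: [0.5789, 0.2287, 0.0976]
tcp_rot: [3.113, 0.421, -0.004]
wrist_force: [-0.1, -0.3, 0.3]
width: 0.569
grip_force: 0.0
```

>>> jog_arm:
  commands:
    - {"travel": [0,0,20],"rot": [0,0,0],"claw": 110}
    - {"travel": [0,0,10],"rot": [0,0,0],"claw": 110}
    - {"travel": [0,0,0],"rot": [0,0,0],"claw": 110}
    - {"travel": [0,0,0],"rot": [0,0,0],"claw": 110}
    - {"travel": [0,0,0],"rot": [0,0,0],"claw": 110}

```text
time: 29.8
tool_pos: [0.581, 0.2295, 0.0707]
tcp_rot: [-3.112, -0.426, -0.003]
wrist_force: [0.9, 0.5, 1.1]
width: 0.571
grip_force: 0.0
```

```bash
python3 - <<'E'
from h import *
plan(580,230.3,18,-74.7)
c=cam("top","t11")
for t in templates(c):print(t)
E
```

```text
t 29.8 at [581.  229.5  70.7] tooly -74.4 tilt 0.12 w 48.5 grip 0.0 F [0.9 0.5 1.1] q6 94
  -> travel [-0.9 -1.  52.7] rotz 0.3 or -179.7
('short', [410.0, 77.5], np.float64(-4.9), np.float64(3.5), 542, 'left', np.float64(10.1))
('left', [410.8, -91.2], np.float64(84.0), np.float64(3.0), 663, 'right', np.float64(4.0))
```

>>> jog_arm:
  commands:
    - {"travel": [-1,-1,25],"rot": [0,0,0],"claw": 110}
    - {"travel": [0,0,20],"rot": [0,0,0],"claw": 110}
    - {"travel": [0,0,8],"rot": [0,0,0],"claw": 110}
    - {"travel": [0,0,0],"rot": [0,0,0],"claw": 110}
    - {"travel": [0,0,0],"rot": [0,0,0],"claw": 255}
  force: 60

```text
time: 30.35
tool_pos: [0.5797, 0.2302, 0.0174]
tcp_rot: [-3.112, -0.426, -0.002]
wrist_force: [0.6, -1.0, -0.2]
width: 0.413
grip_force: 0.0
```

>>> jog_arm:
  commands:
    - {"travel": [0,0,0],"rot": [0,0,0],"claw": 255}
    - {"travel": [0,0,0],"rot": [0,0,0],"claw": 255}
    - {"travel": [0,0,0],"rot": [0,0,0],"claw": 255}
    - {"travel": [0,0,0],"rot": [0,0,0],"claw": 255}
    - {"travel": [0,0,0],"rot": [0,0,0],"claw": 255}

```text
time: 30.85
tool_pos: [0.5802, 0.2304, 0.018]
tcp_rot: [-3.112, -0.426, -0.004]
wrist_force: [0.8, 0.2, 5.1]
width: 0.125
grip_force: 61.0
```

>>> jog_arm:
  commands:
    - {"travel": [0,0,-30],"rot": [0,0,0],"claw": 255}
    - {"travel": [0,0,-45],"rot": [0,0,0],"claw": 255}
    - {"travel": [0,0,-45],"rot": [0,0,0],"claw": 255}
    - {"travel": [0,0,-40],"rot": [0,0,0],"claw": 255}
    - {"travel": [0,0,0],"rot": [0,0,0],"claw": 255}

```text
time: 31.35
tool_pos: [0.5833, 0.2315, 0.1845]
tcp_rot: [-3.11, -0.425, -0.02]
wrist_force: [1.0, 0.1, 0.4]
width: 0.124
grip_force: 60.3
```

>>> jog_arm:
  commands:
    - {"travel": [0,0,0],"rot": [0,0,-8],"claw": 255}
    - {"travel": [0,0,0],"rot": [0,0,-8],"claw": 255}
    - {"travel": [0,0,0],"rot": [0,0,-8],"claw": 255}
    - {"travel": [0,0,0],"rot": [0,0,-8],"claw": 255}
    - {"travel": [0,0,0],"rot": [0,0,-8],"claw": 255}

```text
time: 31.85
tool_pos: [0.5781, 0.2296, 0.1751]
tcp_rot: [-2.775, -1.472, 0.003]
wrist_force: [0.7, -0.1, 0.0]
width: 0.128
grip_force: 60.1
```

>>> jog_arm:
  commands:
    - {"travel": [0,0,0],"rot": [0,0,-8],"claw": 255}
    - {"travel": [0,0,0],"rot": [0,0,-8],"claw": 255}
    - {"travel": [0,0,0],"rot": [0,0,-8],"claw": 255}
    - {"travel": [0,0,0],"rot": [0,0,-8],"claw": 255}
    - {"travel": [0,0,0],"rot": [0,0,-6.6],"claw": 255}

```text
time: 32.35
tool_pos: [0.5781, 0.2296, 0.1751]
tcp_rot: [-2.132, -2.306, 0.003]
wrist_force: [-0.1, 0.4, -0.6]
width: 0.126
grip_force: 60.1
```

```bash
python3 - <<'E'
from h import *
p=tray(21,50.5);print(p);plan(*p,180,4.1)
c=cam("top","t12")
for t in templates(c):print(t)
for z in(.168,):
  for t in templates(c,z):print(z,t)
E
```

```text
[621.98055883 -72.55101762]
t 32.4 at [578.1 229.6 175.1] tooly 4.5 tilt 0.11 w 10.7 grip 60.1 F [-0.1  0.4 -0.6] q6 15
  -> travel [-304.6   20.2   -4.8] rotz 0.4 or -179.6
('short', [409.7, 78.0], np.float64(-3.8), np.float64(3.7), 538, 'left', np.float64(10.0))
('left', [410.8, -91.2], np.float64(84.0), np.float64(3.0), 664, 'right', np.float64(4.0))
0.168 ('short', [416.4, 72.5], np.float64(-3.8), np.float64(8.3), 538, 'left', np.float64(14.8))
0.168 ('short', [414.7, -76.4], np.float64(-2.7), np.float64(6.1), 664, 'left', np.float64(8.4))
```

>>> jog_arm:
  commands:
    - {"travel": [-43.5,3,-1],"rot": [0,0,0.4],"claw": 255}
    - {"travel": [-43.5,3,-1],"rot": [0,0,0],"claw": 255}
    - {"travel": [-43.5,3,-1],"rot": [0,0,0],"claw": 255}
    - {"travel": [-43.5,3,-1],"rot": [0,0,0],"claw": 255}
    - {"travel": [-43.5,3,-1],"rot": [0,0,0],"claw": 255}

```text
time: 32.9
tool_pos: [0.6078, 0.0123, 0.1806]
tcp_rot: [-2.149, -2.291, 0.001]
wrist_force: [1.0, 0.4, -1.0]
width: 0.13
grip_force: 60.2
```

>>> jog_arm:
  commands:
    - {"travel": [-43.5,3,0],"rot": [0,0,0],"claw": 255}
    - {"travel": [-43.5,3,0],"rot": [0,0,0],"claw": 255}
    - {"travel": [0,0,25],"rot": [0,0,0],"claw": 255}
    - {"travel": [0,0,25],"rot": [0,0,0],"claw": 255}
    - {"travel": [0,0,0],"rot": [0,0,0],"claw": 255}

```text
time: 33.4
tool_pos: [0.6161, -0.0726, 0.1263]
tcp_rot: [-2.145, -2.284, 0.008]
wrist_force: [-0.8, 0.5, -1.3]
width: 0.125
grip_force: 60.2
```

>>> jog_arm:
  commands:
    - {"travel": [0,0,0],"rot": [0,0,0],"claw": 255}
    - {"travel": [0,0,0],"rot": [0,0,0],"claw": 255}
    - {"travel": [0,0,0],"rot": [0,0,0],"claw": 255}
    - {"travel": [0,0,0],"rot": [0,0,0],"claw": 255}
    - {"travel": [0,0,0],"rot": [0,0,0],"claw": 255}

```text
time: 33.9
tool_pos: [0.6207, -0.0724, 0.1324]
tcp_rot: [2.146, 2.293, 0.001]
wrist_force: [0.8, 0.7, 0.0]
width: 0.126
grip_force: 60.2
```

```bash
python3 - <<'E'
from h import *
p=tray(21,50.5);plan(*p,100,4.1)
c=cam("top","t13")
a=c["color"][145:235,305:435]
d=cam("side","s13");b=d["color"][140:230,270:400]
cv2.imwrite("pics/crop13.png",cv2.resize(np.vstack([a,b]),None,fx=3,fy=3,interpolation=cv2.INTER_CUBIC))
E
```

```text
t 33.9 at [620.7 -72.4 132.4] tooly 3.8 tilt 0.09 w 10.7 grip 60.2 F [0.8 0.7 0. ] q6 -13
  -> travel [-0.3  1.2 32.4] rotz -0.3 or 179.7
```

View pics/crop13.png

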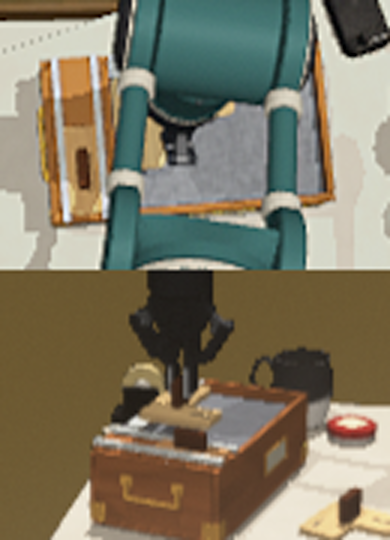

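The side crop shows the long template held level above the tray. I lower it and slide it under the lip.

>>> jog_arm:
  commands:
    - {"travel": [-1.5,1,15],"rot": [0,0,0],"claw": 255}
    - {"travel": [0,0,10],"rot": [0,0,0],"claw": 255}
    - {"travel": [0,0,5],"rot": [0,0,0],"claw": 255}
    - {"travel": [0,0,2.5],"rot": [0,0,0],"claw": 255}
    - {"travel": [0,0,0],"rot": [0,0,0],"claw": 255}

```text
time: 34.5
tool_pos: [0.6207, -0.0739, 0.0983]
tcp_rot: [-2.146, -2.292, 0.001]
wrist_force: [0.3, -0.1, -1.0]
width: 0.126
grip_force: 60.2
```

>>> jog_arm:
  commands:
    - {"travel": [0,0,0],"rot": [0,0,0],"claw": 255}
    - {"travel": [0,0,0],"rot": [0,0,0],"claw": 255}
    - {"travel": [0,0,0],"rot": [0,0,0],"claw": 255}
    - {"travel": [0,0,0],"rot": [0,0,0],"claw": 255}
    - {"travel": [0,0,0],"rot": [0,0,0],"claw": 255}

```text
time: 35.0
tool_pos: [0.6213, -0.074, 0.0989]
tcp_rot: [2.147, 2.293, 0.0]
wrist_force: [-0.5, -0.7, -0.9]
width: 0.125
grip_force: 60.2
```

```bash
python3 - <<'E'
from h import *
p=tray(36.5,49);plan(*p,99,4.1)
E
```

```text
t 35.0 at [621.3 -74.   98.9] tooly 3.8 tilt 0.0 w 10.7 grip 60.2 F [-0.5 -0.7 -0.9] q6 -13
  -> travel [-0.1 16.3 -0.1] rotz -0.3 or 179.7
```

>>> jog_arm:
  commands:
    - {"travel": [0,5,0],"rot": [0,0,-0.3],"claw": 255}
    - {"travel": [0,4,0],"rot": [0,0,0],"claw": 255}
    - {"travel": [0,3,0],"rot": [0,0,0],"claw": 255}
    - {"travel": [0,2,0],"rot": [0,0,0],"claw": 255}
    - {"travel": [0,0,0],"rot": [0,0,0],"claw": 255}

```text
time: 35.5
tool_pos: [0.6356, -0.0729, 0.0989]
tcp_rot: [2.141, 2.299, 0.0]
wrist_force: [0.2, -0.7, -1.4]
width: 0.125
grip_force: 60.2
```

>>> jog_arm:
  commands:
    - {"travel": [0,2,0],"rot": [0,0,0],"claw": 255}
    - {"travel": [0,0,0],"rot": [0,0,0],"claw": 255}
    - {"travel": [0,0,0],"rot": [0,0,0],"claw": 255}
    - {"travel": [0,0,0],"rot": [0,0,0],"claw": 255}
    - {"travel": [0,0,0],"rot": [0,0,0],"claw": 255}

```text
time: 36.0
tool_pos: [0.6371, -0.0728, 0.0989]
tcp_rot: [-2.141, -2.299, 0.0]
wrist_force: [-0.2, -0.8, -1.4]
width: 0.123
grip_force: 60.2
```

>>> jog_arm:
  commands:
    - {"travel": [0,0,1],"rot": [0,0,0],"claw": 255}
    - {"travel": [0,0,0],"rot": [0,0,0],"claw": 180}
    - {"travel": [0,0,0],"rot": [0,0,0],"claw": 180}
    - {"travel": [0,0,-30],"rot": [0,0,0],"claw": 180}
    - {"travel": [0,0,-40],"rot": [0,0,0],"claw": 110}

```text
time: 36.5
tool_pos: [0.6347, -0.0725, 0.1653]
tcp_rot: [-2.137, -2.295, 0.006]
wrist_force: [1.1, -0.8, 0.1]
width: 0.448
grip_force: 0.0
```

>>> jog_arm:
  commands:
    - {"travel": [28,-36,0],"rot": [0,0,0],"claw": 110}
    - {"travel": [28,-36,0],"rot": [0,0,0],"claw": 110}
    - {"travel": [28,-36,0],"rot": [0,0,0],"claw": 110}
    - {"travel": [28,-36,0],"rot": [0,0,0],"claw": 110}
    - {"travel": [28,-36,0],"rot": [0,0,0],"claw": 110}

```text
time: 37.0
tool_pos: [0.4462, 0.0547, 0.168]
tcp_rot: [2.142, 2.298, 0.001]
wrist_force: [1.1, 1.5, 1.0]
width: 0.571
grip_force: 0.0
```

>>> jog_arm:
  commands:
    - {"travel": [27,-36,0],"rot": [0,0,0],"claw": 110}
    - {"travel": [0,0,0],"rot": [0,0,-8],"claw": 110}
    - {"travel": [0,0,0],"rot": [0,0,-8],"claw": 110}
    - {"travel": [0,0,0],"rot": [0,0,-8],"claw": 110}
    - {"travel": [0,0,0],"rot": [0,0,-8],"claw": 110}

```text
time: 37.5
tool_pos: [0.4099, 0.0786, 0.1683]
tcp_rot: [1.415, 2.804, 0.001]
wrist_force: [-0.2, 0.4, -0.2]
width: 0.567
grip_force: 0.0
```

>>> jog_arm:
  commands:
    - {"travel": [0,0,0],"rot": [0,0,-8.3],"claw": 110}
    - {"travel": [0,0,0],"rot": [0,0,-8.3],"claw": 110}
    - {"travel": [0,0,0],"rot": [0,0,-8.3],"claw": 110}
    - {"travel": [0,0,0],"rot": [0,0,-8.3],"claw": 110}
    - {"travel": [0,0,0],"rot": [0,0,-8.3],"claw": 110}

```text
time: 38.0
tool_pos: [0.4099, 0.0784, 0.1681]
tcp_rot: [0.331, 3.124, 0.0]
wrist_force: [0.8, -0.1, 0.1]
width: 0.572
grip_force: 0.0
```

>>> jog_arm:
  commands:
    - {"travel": [0,0,40],"rot": [0,0,-8.3],"claw": 110}
    - {"travel": [0,0,40],"rot": [0,0,0],"claw": 110}
    - {"travel": [0,0,0],"rot": [0,0,0],"claw": 110}
    - {"travel": [0,0,0],"rot": [0,0,0],"claw": 110}
    - {"travel": [0,0,0],"rot": [0,0,0],"claw": 110}

```text
time: 38.5
tool_pos: [0.4117, 0.0786, 0.09]
tcp_rot: [0.113, 3.136, 0.001]
wrist_force: [0.9, -0.5, 1.0]
width: 0.564
grip_force: 0.0
```

```bash
python3 - <<'E'
from h import *
plan(409.9,78,18,86)
c=cam("top","t14")
for t in templates(c):print(t)
for t in templates(c,.088):print("88",t)
im=c["color"][145:285,305:435]
cv2.imwrite("pics/crop14.png",cv2.resize(im,None,fx=4,fy=4,interpolation=cv2.INTER_CUBIC))
E
```

```text
t 38.5 at [411.7  78.6  90. ] tooly 85.9 tilt 0.19 w 47.9 grip 0.0 F [ 0.9 -0.5  1. ] q6 -78
  -> travel [ 1.9 -0.8 72. ] rotz -0.1 or 179.9
('left', [410.6, -91.1], np.float64(83.9), np.float64(3.0), 676, 'right', np.float64(4.1))
('right', [424.9, 232.2], np.float64(68.4), np.float64(3.6), 671, 'left', np.float64(4.9))
('long', [643.8, -78.6], np.float64(2.3), np.float64(5.5), 681, 'left', np.float64(13.4))
88 ('left', [414.1, -83.5], np.float64(83.9), np.float64(5.4), 676, 'short', np.float64(5.9))
88 ('right', [426.4, 220.3], np.float64(68.4), np.float64(6.2), 671, 'short', np.float64(6.7))
88 ('long', [633.2, -70.9], np.float64(2.3), np.float64(6.4), 681, 'left', np.float64(11.5))
```

View pics/crop14.png

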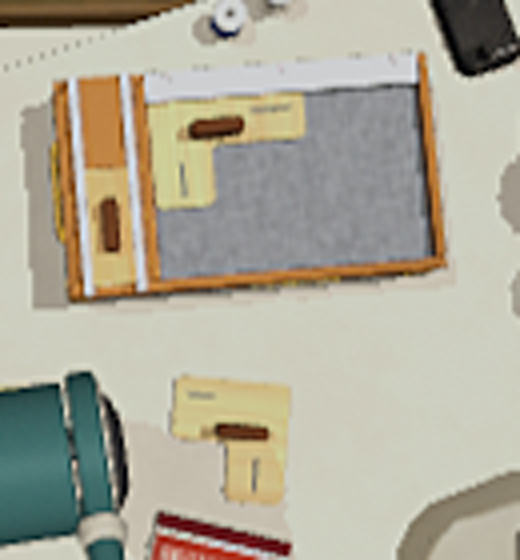

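The long template lies flat under the lip, at crop (150–305, 95–208). Now the short one.

>>> jog_arm:
  commands:
    - {"travel": [2,-1,35],"rot": [0,0,0],"claw": 110}
    - {"travel": [0,0,25],"rot": [0,0,0],"claw": 110}
    - {"travel": [0,0,12],"rot": [0,0,0],"claw": 110}
    - {"travel": [0,0,0],"rot": [0,0,0],"claw": 110}
    - {"travel": [0,0,0],"rot": [0,0,0],"claw": 110}

```text
time: 39.05
tool_pos: [0.4091, 0.0777, 0.0172]
tcp_rot: [0.113, 3.138, 0.001]
wrist_force: [0.7, -0.1, 1.1]
width: 0.57
grip_force: 0.0
```

>>> jog_arm:
  commands:
    - {"travel": [0,0,0],"rot": [0,0,0],"claw": 255}
    - {"travel": [0,0,0],"rot": [0,0,0],"claw": 255}
    - {"travel": [0,0,0],"rot": [0,0,0],"claw": 255}
    - {"travel": [0,0,0],"rot": [0,0,0],"claw": 255}
    - {"travel": [0,0,0],"rot": [0,0,0],"claw": 255}

```text
time: 39.55
tool_pos: [0.4092, 0.0777, 0.0172]
tcp_rot: [0.113, 3.137, 0.001]
wrist_force: [-0.9, -0.5, 6.5]
width: 0.127
grip_force: 60.7
```

>>> jog_arm:
  commands:
    - {"travel": [0,0,-30],"rot": [0,0,0],"claw": 255}
    - {"travel": [0,0,-45],"rot": [0,0,0],"claw": 255}
    - {"travel": [0,0,-45],"rot": [0,0,-8.1],"claw": 255}
    - {"travel": [0,0,-40],"rot": [0,0,0],"claw": 255}
    - {"travel": [0,0,0],"rot": [0,0,0],"claw": 255}

```text
time: 40.05
tool_pos: [0.4124, 0.0782, 0.1826]
tcp_rot: [-0.108, 3.127, 0.002]
wrist_force: [0.5, -0.1, -0.3]
width: 0.129
grip_force: 59.8
```

>>> jog_arm:
  commands:
    - {"travel": [-24.6,-35.4,0],"rot": [0,0,0],"claw": 255}
    - {"travel": [-24.6,-35.4,0],"rot": [0,0,0],"claw": 255}
    - {"travel": [-24.6,-35.4,0],"rot": [0,0,0],"claw": 255}
    - {"travel": [-24.6,-35.4,0],"rot": [0,0,0],"claw": 255}
    - {"travel": [-24.6,-35.4,0],"rot": [0,0,0],"claw": 255}

```text
time: 40.55
tool_pos: [0.5428, -0.0918, 0.1745]
tcp_rot: [0.108, -3.138, -0.001]
wrist_force: [1.0, 1.0, -0.5]
width: 0.127
grip_force: 59.7
```

>>> jog_arm:
  commands:
    - {"travel": [-24.6,-35.4,0],"rot": [0,0,0],"claw": 255}
    - {"travel": [-24.6,-35.4,0],"rot": [0,0,0],"claw": 255}
    - {"travel": [-24.6,-35.4,0],"rot": [0,0,0],"claw": 255}
    - {"travel": [0,0,0],"rot": [0,0,0],"claw": 255}
    - {"travel": [0,0,0],"rot": [0,0,0],"claw": 255}

```text
time: 41.05
tool_pos: [0.623, -0.1918, 0.1739]
tcp_rot: [0.106, -3.137, -0.002]
wrist_force: [-0.3, -0.1, -0.9]
width: 0.124
grip_force: 59.7
```

>>> jog_arm:
  commands:
    - {"travel": [0,0,25],"rot": [0,0,0],"claw": 255}
    - {"travel": [0,0,15],"rot": [0,0,0],"claw": 255}
    - {"travel": [0,0,0],"rot": [0,0,0],"claw": 255}
    - {"travel": [0,0,0],"rot": [0,0,0],"claw": 255}
    - {"travel": [0,0,0],"rot": [0,0,0],"claw": 255}

```text
time: 41.55
tool_pos: [0.6242, -0.1911, 0.137]
tcp_rot: [-0.11, 3.138, -0.001]
wrist_force: [-0.0, 0.3, -0.6]
width: 0.127
grip_force: 59.7
```

```bash
python3 - <<'E'
from h import *
p=tray(17,-67.5);plan(*p,99,94.1)
c=cam("top","t15")
a=c["color"][145:235,305:435]
d=cam("side","s15");b=d["color"][140:230,270:400]
cv2.imwrite("pics/crop15.png",cv2.resize(np.vstack([a,b]),None,fx=3,fy=3,interpolation=cv2.INTER_CUBIC))
for t in templates(c):print(t)
E
```

```text
t 41.5 at [ 624.2 -191.1  137. ] tooly 94.0 tilt 0.09 w 10.8 grip 59.7 F [-0.   0.3 -0.6] q6 -113
  -> travel [-2.2  0.4 38. ] rotz -0.1 or 179.9
('left', [411.0, -91.8], np.float64(83.3), np.float64(3.1), 660, 'right', np.float64(4.5))
('right', [425.1, 232.2], np.float64(68.7), np.float64(3.6), 660, 'left', np.float64(4.5))
('long', [641.7, -76.5], np.float64(2.5), np.float64(7.5), 753, 'left', np.float64(15.9))
```

>>> jog_arm:
  commands:
    - {"travel": [-1,0.5,15],"rot": [0,0,0],"claw": 255}
    - {"travel": [0,0,14],"rot": [0,0,0],"claw": 255}
    - {"travel": [0,0,7],"rot": [0,0,0],"claw": 255}
    - {"travel": [0,0,2.5],"rot": [0,0,0],"claw": 255}
    - {"travel": [0,0,0],"rot": [0,0,0],"claw": 255}

```text
time: 42.15
tool_pos: [0.6239, -0.1905, 0.097]
tcp_rot: [0.109, -3.138, -0.001]
wrist_force: [-1.3, 1.0, 3.0]
width: 0.128
grip_force: 60.9
```

>>> jog_arm:
  commands:
    - {"travel": [0,0,0],"rot": [0,0,0],"claw": 255}
    - {"travel": [0,0,0],"rot": [0,0,0],"claw": 255}
    - {"travel": [0,0,0],"rot": [0,0,0],"claw": 255}
    - {"travel": [0,0,0],"rot": [0,0,0],"claw": 255}
    - {"travel": [0,0,0],"rot": [0,0,0],"claw": 255}

```text
time: 42.65
tool_pos: [0.6247, -0.1908, 0.097]
tcp_rot: [0.109, -3.139, -0.0]
wrist_force: [0.3, 0.3, -0.9]
width: 0.121
grip_force: 60.4
```

```bash
python3 - <<'E'
from h import *
p=tray(31.5,-67.5);plan(*p,98.3,94.1)
E
```

```text
t 42.6 at [ 624.7 -190.8   97. ] tooly 94.0 tilt 0.01 w 10.3 grip 60.4 F [ 0.3  0.3 -0.9] q6 -113
  -> travel [-16.3   0.2  -1.3] rotz -0.1 or 179.9
```

>>> jog_arm:
  commands:
    - {"travel": [-4,0,-1],"rot": [0,0,0],"claw": 255}
    - {"travel": [-4,0,0],"rot": [0,0,0],"claw": 255}
    - {"travel": [-4,0,0],"rot": [0,0,0],"claw": 255}
    - {"travel": [-2,0,0],"rot": [0,0,0],"claw": 255}
    - {"travel": [0,0,0],"rot": [0,0,0],"claw": 255}

```text
time: 43.15
tool_pos: [0.6392, -0.1898, 0.0984]
tcp_rot: [-0.109, 3.139, -0.0]
wrist_force: [0.7, 0.1, -1.6]
width: 0.131
grip_force: 60.3
```

>>> jog_arm:
  commands:
    - {"travel": [-2,0,0],"rot": [0,0,0],"claw": 255}
    - {"travel": [0,0,0],"rot": [0,0,0],"claw": 255}
    - {"travel": [0,0,0],"rot": [0,0,0],"claw": 255}
    - {"travel": [0,0,0],"rot": [0,0,0],"claw": 255}
    - {"travel": [0,0,0],"rot": [0,0,0],"claw": 255}

```text
time: 43.65
tool_pos: [0.6406, -0.1897, 0.0984]
tcp_rot: [0.109, -3.14, 0.0]
wrist_force: [-0.2, 0.1, -0.6]
width: 0.129
grip_force: 60.3
```

```bash
python3 - <<'E'
from h import *
p=tray(31.5,-67.5);plan(*p,98.3,94.1)
print(tray(-31.5,41),tray(-31.5,-41))
E
```

```text
t 43.6 at [ 640.6 -189.7   98.4] tooly 94.0 tilt 0.0 w 10.9 grip 60.3 F [-0.2  0.1 -0.6] q6 -113
  -> travel [-0.3  0.2  0.1] rotz -0.1 or 179.9
[570.29414345 -85.78032088] [ 576.15693389 -167.57046508]
```

>>> jog_arm:
  commands:
    - {"travel": [0,0,1],"rot": [0,0,0],"claw": 255}
    - {"travel": [0,0,0],"rot": [0,0,0],"claw": 180}
    - {"travel": [0,0,0],"rot": [0,0,0],"claw": 180}
    - {"travel": [0,0,-30],"rot": [0,0,0],"claw": 180}
    - {"travel": [0,0,-40],"rot": [0,0,0],"claw": 110}

```text
time: 44.15
tool_pos: [0.6384, -0.1889, 0.1648]
tcp_rot: [0.109, -3.133, -0.004]
wrist_force: [0.8, -0.2, 0.2]
width: 0.447
grip_force: 0.0
```

>>> jog_arm:
  commands:
    - {"travel": [37,19,0],"rot": [0,0,0],"claw": 110}
    - {"travel": [37,19,0],"rot": [0,0,0],"claw": 110}
    - {"travel": [37,19,0],"rot": [0,0,0],"claw": 110}
    - {"travel": [37,19,0],"rot": [0,0,0],"claw": 110}
    - {"travel": [37,19,0],"rot": [0,0,0],"claw": 110}

```text
time: 44.65
tool_pos: [0.4482, -0.1071, 0.1676]
tcp_rot: [-0.109, 3.139, -0.0]
wrist_force: [-0.5, 0.3, 0.7]
width: 0.568
grip_force: 0.0
```

>>> jog_arm:
  commands:
    - {"travel": [37,19,0],"rot": [0,0,0],"claw": 110}
    - {"travel": [0,0,0],"rot": [0,0,8.3],"claw": 110}
    - {"travel": [0,0,0],"rot": [0,0,8.3],"claw": 110}
    - {"travel": [0,0,0],"rot": [0,0,8.3],"claw": 110}
    - {"travel": [0,0,0],"rot": [0,0,8.3],"claw": 110}

```text
time: 45.15
tool_pos: [0.4114, -0.0913, 0.1679]
tcp_rot: [0.801, 3.036, -0.0]
wrist_force: [-0.1, 0.1, -0.1]
width: 0.566
grip_force: 0.0
```

>>> jog_arm:
  commands:
    - {"travel": [0,0,0],"rot": [0,0,8.3],"claw": 110}
    - {"travel": [0,0,0],"rot": [0,0,8.3],"claw": 110}
    - {"travel": [0,0,0],"rot": [0,0,8.3],"claw": 110}
    - {"travel": [0,0,0],"rot": [0,0,8.3],"claw": 110}
    - {"travel": [0,0,0],"rot": [0,0,8.3],"claw": 110}

```text
time: 45.65
tool_pos: [0.4114, -0.0914, 0.1678]
tcp_rot: [1.826, 2.556, 0.0]
wrist_force: [-0.6, 0.2, 0.0]
width: 0.568
grip_force: 0.0
```

>>> jog_arm:
  commands:
    - {"travel": [0,0,40],"rot": [0,0,8.3],"claw": 110}
    - {"travel": [0,0,40],"rot": [0,0,8.3],"claw": 110}
    - {"travel": [0,0,0],"rot": [0,0,8.3],"claw": 110}
    - {"travel": [0,0,0],"rot": [0,0,0],"claw": 110}
    - {"travel": [0,0,0],"rot": [0,0,0],"claw": 110}

```text
time: 46.15
tool_pos: [0.4121, -0.0916, 0.0882]
tcp_rot: [2.323, 2.113, 0.001]
wrist_force: [0.5, 0.2, 1.0]
width: 0.573
grip_force: 0.0
```

```bash
python3 - <<'E'
from h import *
plan(411,-91.3,17,-6)
c=cam("top","t16")
for t in templates(c):print(t)
im=c["color"][145:285,305:435]
cv2.imwrite("pics/crop16.png",cv2.resize(im,None,fx=4,fy=4,interpolation=cv2.INTER_CUBIC))
E
```

```text
t 46.1 at [412.1 -91.6  88.2] tooly -5.4 tilt 0.1 w 48.7 grip 0.0 F [0.5 0.2 1. ] q6 -10
  -> travel [ 0.2 -1.3 71.2] rotz 0.6 or -179.4
('right', [425.1, 232.1], np.float64(68.8), np.float64(3.6), 663, 'left', np.float64(4.4))
('long', [644.1, -79.0], np.float64(2.3), np.float64(5.9), 679, 'left', np.float64(13.3))
('short', [647.8, -206.4], np.float64(3.9), np.float64(7.9), 548, 'right', np.float64(7.9))
```

View pics/crop16.png

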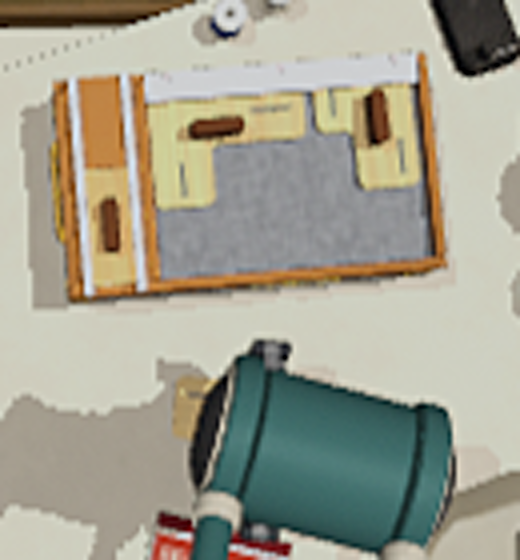

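Long and short both sit under the lip, at crop (150–305) and (315–420). Next I grip the left template.

>>> jog_arm:
  commands:
    - {"travel": [0,-1,35],"rot": [0,0,0.6],"claw": 110}
    - {"travel": [0,0,25],"rot": [0,0,0],"claw": 110}
    - {"travel": [0,0,11],"rot": [0,0,0],"claw": 110}
    - {"travel": [0,0,0],"rot": [0,0,0],"claw": 110}
    - {"travel": [0,0,0],"rot": [0,0,0],"claw": 110}

```text
time: 46.7
tool_pos: [0.4114, -0.0915, 0.0175]
tcp_rot: [2.337, 2.097, 0.001]
wrist_force: [0.8, 0.0, 0.7]
width: 0.571
grip_force: 0.0
```

>>> jog_arm:
  commands:
    - {"travel": [0,0,0],"rot": [0,0,0],"claw": 255}
    - {"travel": [0,0,0],"rot": [0,0,0],"claw": 255}
    - {"travel": [0,0,0],"rot": [0,0,0],"claw": 255}
    - {"travel": [0,0,0],"rot": [0,0,0],"claw": 255}
    - {"travel": [0,0,0],"rot": [0,0,0],"claw": 255}

```text
time: 47.2
tool_pos: [0.4117, -0.0916, 0.0176]
tcp_rot: [2.337, 2.096, 0.002]
wrist_force: [-0.5, 0.2, 6.9]
width: 0.125
grip_force: 59.8
```

>>> jog_arm:
  commands:
    - {"travel": [0,0,-30],"rot": [0,0,0],"claw": 255}
    - {"travel": [0,0,-45],"rot": [0,0,0],"claw": 255}
    - {"travel": [0,0,-45],"rot": [0,0,0],"claw": 255}
    - {"travel": [0,0,-40],"rot": [0,0,8],"claw": 255}
    - {"travel": [0,0,0],"rot": [0,0,8],"claw": 255}

```text
time: 47.7
tool_pos: [0.4147, -0.0924, 0.1832]
tcp_rot: [2.605, 1.739, 0.013]
wrist_force: [0.8, -1.0, -1.1]
width: 0.129
grip_force: 58.8
```

>>> jog_arm:
  commands:
    - {"travel": [0,0,0],"rot": [0,0,8],"claw": 255}
    - {"travel": [0,0,0],"rot": [0,0,8],"claw": 255}
    - {"travel": [0,0,0],"rot": [0,0,8],"claw": 255}
    - {"travel": [0,0,0],"rot": [0,0,8],"claw": 255}
    - {"travel": [0,0,0],"rot": [0,0,8],"claw": 255}

```text
time: 48.2
tool_pos: [0.41, -0.0911, 0.1762]
tcp_rot: [-3.052, -0.745, 0.001]
wrist_force: [-0.4, -0.3, -0.0]
width: 0.127
grip_force: 58.8
```

>>> jog_arm:
  commands:
    - {"travel": [0,0,0],"rot": [0,0,8],"claw": 255}
    - {"travel": [0,0,0],"rot": [0,0,8],"claw": 255}
    - {"travel": [0,0,0],"rot": [0,0,8],"claw": 255}
    - {"travel": [40,1,0],"rot": [0,0,0],"claw": 255}
    - {"travel": [40,1,0],"rot": [0,0,0],"claw": 255}

```text
time: 48.7
tool_pos: [0.4903, -0.0879, 0.1763]
tcp_rot: [3.14, 0.102, 0.0]
wrist_force: [0.1, -0.9, 0.1]
width: 0.123
grip_force: 58.8
```

>>> jog_arm:
  commands:
    - {"travel": [40,2,0],"rot": [0,0,0],"claw": 255}
    - {"travel": [38,2,0],"rot": [0,0,0],"claw": 255}
    - {"travel": [0,0,20],"rot": [0,0,0],"claw": 255}
    - {"travel": [0,0,0],"rot": [0,0,0],"claw": 255}
    - {"travel": [0,0,0],"rot": [0,0,0],"claw": 255}

```text
time: 49.2
tool_pos: [0.5669, -0.0866, 0.1553]
tcp_rot: [-3.139, -0.103, 0.005]
wrist_force: [0.6, 0.8, -0.2]
width: 0.126
grip_force: 58.8
```

>>> jog_arm:
  commands:
    - {"travel": [0,0,0],"rot": [0,0,0],"claw": 255}
    - {"travel": [0,0,0],"rot": [0,0,0],"claw": 255}
    - {"travel": [0,0,0],"rot": [0,0,0],"claw": 255}
    - {"travel": [0,0,0],"rot": [0,0,0],"claw": 255}
    - {"travel": [0,0,0],"rot": [0,0,0],"claw": 255}

```text
time: 49.7
tool_pos: [0.5684, -0.0869, 0.1569]
tcp_rot: [3.14, 0.103, 0.001]
wrist_force: [0.1, -0.1, -1.1]
width: 0.131
grip_force: 58.8
```

```bash
python3 - <<'E'
from h import *
p=tray(-31.5,40.2);plan(*p,97,-85.9)
c=cam("top","t17");d=cam("side","s17")
for t in templates(c):print(t)
E
```

```text
t 49.7 at [568.4 -86.9 156.9] tooly -86.2 tilt 0.04 w 11.1 grip 58.8 F [ 0.1 -0.1 -1.1] q6 75
  -> travel [ 1.9 -0.2 59.9] rotz -0.3 or 179.7
('right', [425.1, 232.2], np.float64(68.7), np.float64(3.6), 661, 'left', np.float64(4.5))
```

>>> jog_arm:
  commands:
    - {"travel": [2,0,15],"rot": [0,0,-0.3],"claw": 255}
    - {"travel": [0,0,15],"rot": [0,0,0],"claw": 255}
    - {"travel": [0,0,5],"rot": [0,0,0],"claw": 255}
    - {"travel": [0,0,5],"rot": [0,0,0],"claw": 255}
    - {"travel": [0,0,5],"rot": [0,0,0],"claw": 255}

```text
time: 50.3
tool_pos: [0.5702, -0.0867, 0.1106]
tcp_rot: [-3.139, -0.112, 0.001]
wrist_force: [0.3, 0.1, -0.1]
width: 0.125
grip_force: 58.8
```

>>> jog_arm:
  commands:
    - {"travel": [0,0,4],"rot": [0,0,0],"claw": 255}
    - {"travel": [0,0,4],"rot": [0,0,0],"claw": 255}
    - {"travel": [0,0,3],"rot": [0,0,0],"claw": 255}
    - {"travel": [0,0,2],"rot": [0,0,0],"claw": 255}
    - {"travel": [0,0,0],"rot": [0,0,0],"claw": 255}

```text
time: 50.8
tool_pos: [0.5702, -0.0867, 0.0982]
tcp_rot: [-3.14, -0.112, 0.0]
wrist_force: [-0.6, 0.3, -0.1]
width: 0.128
grip_force: 58.8
```

>>> jog_arm:
  commands:
    - {"travel": [0,0,1],"rot": [0,0,0],"claw": 255}
    - {"travel": [0,0,0],"rot": [0,0,0],"claw": 255}
    - {"travel": [0,0,0],"rot": [0,0,0],"claw": 255}
    - {"travel": [0,0,0],"rot": [0,0,0],"claw": 255}
    - {"travel": [0,0,0],"rot": [0,0,0],"claw": 255}

```text
time: 51.3
tool_pos: [0.5707, -0.0867, 0.0977]
tcp_rot: [3.139, 0.112, 0.001]
wrist_force: [1.5, 0.0, 1.2]
width: 0.126
grip_force: 58.8
```

>>> jog_arm:
  commands:
    - {"travel": [0,0,0],"rot": [0,0,0],"claw": 180}
    - {"travel": [0,0,0],"rot": [0,0,0],"claw": 180}
    - {"travel": [0,0,-30],"rot": [0,0,0],"claw": 180}
    - {"travel": [0,0,-45],"rot": [0,0,0],"claw": 110}
    - {"travel": [-15,-41,0],"rot": [0,0,0],"claw": 110}

```text
time: 51.8
tool_pos: [0.559, -0.0502, 0.1798]
tcp_rot: [3.136, 0.105, 0.022]
wrist_force: [1.9, 0.9, 0.3]
width: 0.571
grip_force: 0.0
```

>>> jog_arm:
  commands:
    - {"travel": [-15,-41,0],"rot": [0,0,0],"claw": 110}
    - {"travel": [-15,-41,0],"rot": [0,0,0],"claw": 110}
    - {"travel": [-15,-41,0],"rot": [0,0,0],"claw": 110}
    - {"travel": [-15,-41,0],"rot": [0,0,0],"claw": 110}
    - {"travel": [-15,-41,0],"rot": [0,0,0],"claw": 110}

```text
time: 52.3
tool_pos: [0.4622, 0.1536, 0.1725]
tcp_rot: [-3.14, -0.111, -0.001]
wrist_force: [0.7, 1.1, 0.7]
width: 0.57
grip_force: 0.0
```

>>> jog_arm:
  commands:
    - {"travel": [-15,-41,0],"rot": [0,0,0],"claw": 110}
    - {"travel": [-17,-41,0],"rot": [0,0,0],"claw": 110}
    - {"travel": [0,0,0],"rot": [0,0,-8.1],"claw": 110}
    - {"travel": [0,0,0],"rot": [0,0,-8.1],"claw": 110}
    - {"travel": [0,0,0],"rot": [0,0,-8.1],"claw": 110}

```text
time: 52.8
tool_pos: [0.4249, 0.2324, 0.1724]
tcp_rot: [3.043, 0.781, -0.0]
wrist_force: [-0.8, -0.4, -0.2]
width: 0.571
grip_force: 0.0
```

>>> jog_arm:
  commands:
    - {"travel": [0,0,0],"rot": [0,0,-8.1],"claw": 110}
    - {"travel": [0,0,0],"rot": [0,0,-8.1],"claw": 110}
    - {"travel": [0,0,0],"rot": [0,0,-8.1],"claw": 110}
    - {"travel": [0,0,40],"rot": [0,0,-8.1],"claw": 110}
    - {"travel": [0,0,40],"rot": [0,0,-7.8],"claw": 110}

```text
time: 53.3
tool_pos: [0.4272, 0.2327, 0.0934]
tcp_rot: [2.59, 1.777, 0.008]
wrist_force: [0.1, -1.3, -0.1]
width: 0.568
grip_force: 0.0
```

>>> jog_arm:
  commands:
    - {"travel": [0,0,0],"rot": [0,0,0],"claw": 110}
    - {"travel": [0,0,0],"rot": [0,0,0],"claw": 110}
    - {"travel": [0,0,0],"rot": [0,0,0],"claw": 110}
    - {"travel": [0,0,0],"rot": [0,0,0],"claw": 110}
    - {"travel": [0,0,0],"rot": [0,0,0],"claw": 110}

```text
time: 53.8
tool_pos: [0.4268, 0.2325, 0.0943]
tcp_rot: [2.596, 1.768, 0.005]
wrist_force: [-0.3, 0.5, 0.0]
width: 0.57
grip_force: 0.0
```

```bash
python3 - <<'E'
from h import *
plan(425,232.3,17,-21.4)
c=cam("top","t18")
for t in templates(c):print(t)
im=c["color"][145:285,305:435]
cv2.imwrite("pics/crop18.png",cv2.resize(im[:90],None,fx=5,fy=5,interpolation=cv2.INTER_CUBIC))
E
```

```text
t 53.8 at [426.8 232.5  94.3] tooly -21.5 tilt 0.2 w 48.4 grip 0.0 F [-0.3  0.5  0. ] q6 47
  -> travel [-1.  -1.8 77.3] rotz -0.1 or 179.9
('right', [649.5, -207.0], np.float64(-179.4), np.float64(7.9), 548, 'short', np.float64(8.1))
```

View pics/crop18.png

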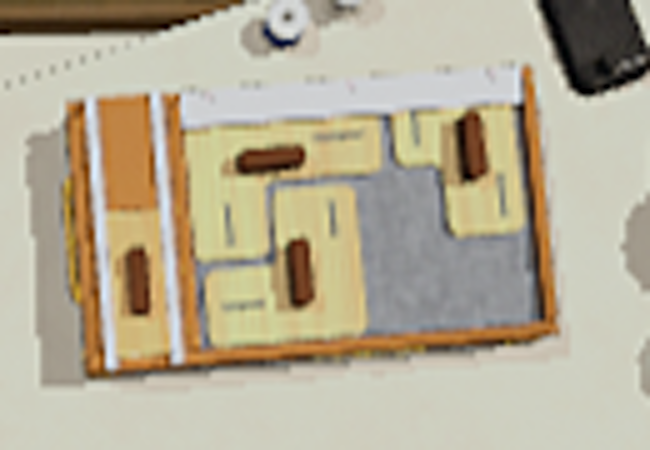

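The left template is interlocked and flat, at crop (205–365, 190–345). I measure the remaining gap for the right one.

```bash
python3 - <<'E'
from h import *
c=dict(np.load("pics/t18.npz")); S=cv2.cvtColor(c["color"],cv2.COLOR_BGR2HSV)[:,:,1].astype(np.float32)
def scan(pts,lab):
    P=np.array([list(tray(*p)/1000)+[.088] for p in pts]);q=proj(c,P).astype(np.float32)
    v=cv2.remap(S,q[:,:1],q[:,1:],cv2.INTER_LINEAR)[:,0]; th=40
    print(lab,[(round(float(np.interp(0,[-abs(v[i]-th),abs(v[i+1]-th)],[0,.5])) ,1)+0, pts[i], '+' if v[i+1]>v[i] else '-') for i in range(len(v)-1) if (v[i]-th)*(v[i+1]-th)<0])
ys=np.arange(110,-110,-.5)
for x in(-50,-40,-30,-10,0,10): scan([(x,round(float(y),1)) for y in ys],f"x={x}")
xs=np.arange(-85,62,.5)
for y in(-10,-20,-40,-48,-60,-75,-90,75,30): scan([(round(float(x),1),y) for x in xs],f"y={y}")
E
```

```text
x=-50 [(0.2, (-50, 99.0), '-'), (0.1, (-50, 98.0), '+'), (0.1, (-50, 1.0), '-'), (0.1, (-50, -99.5), '+')]
x=-40 [(0.4, (-40, 1.0), '-'), (0.1, (-40, -100.5), '+')]
x=-30 [(0.4, (-30, 100.5), '-'), (0.4, (-30, 96.0), '+'), (0.2, (-30, 0.5), '-'), (0.1, (-30, -100.5), '+')]
x=-10 [(0.0, (-10, 54.0), '-'), (0.0, (-10, 52.0), '+'), (0.3, (-10, 1.0), '-'), (0.4, (-10, -50.5), '+'), (0.4, (-10, -99.0), '-'), (0.4, (-10, -99.5), '+')]
x=0 [(0.3, (0, 79.5), '-'), (0.2, (0, 78.5), '+'), (0.3, (0, 17.5), '-'), (0.2, (0, 15.0), '+'), (0.3, (0, 0.5), '-'), (0.4, (0, -50.0), '+'), (0.2, (0, -84.5), '-'), (0.0, (0, -87.0), '+')]
x=10 [(0.4, (10, 79.5), '-'), (0.1, (10, 77.0), '+'), (0.0, (10, 55.0), '-'), (0.2, (10, 52.5), '+'), (0.2, (10, 1.0), '-'), (0.2, (10, -52.0), '+'), (0.4, (10, -86.0), '-'), (0.2, (10, -87.0), '+'), (0.5, (10, -98.0), '-'), (0.3, (10, -99.5), '+')]
y=-10 [(0.3, (-72.0, -10), '-'), (0.0, (23.5, -10), '+'), (0.0, (60.5, -10), '-')]
y=-20 [(0.2, (-71.0, -20), '-')]
y=-40 [(0.3, (-71.5, -40), '-'), (0.1, (26.0, -40), '+'), (0.2, (59.5, -40), '-')]
y=-48 [(0.4, (-72.5, -48), '-'), (0.5, (24.5, -48), '+'), (0.5, (59.5, -48), '-')]
y=-60 [(0.4, (-84.5, -60), '+'), (0.3, (-71.5, -60), '-'), (0.3, (-20.0, -60), '+'), (0.3, (59.0, -60), '-')]
y=-75 [(0.5, (-72.0, -75), '-'), (0.1, (-18.5, -75), '+'), (0.0, (60.0, -75), '-')]
y=-90 [(0.2, (-72.5, -90), '-'), (0.2, (-19.5, -90), '+'), (0.1, (59.5, -90), '-')]
y=75 [(0.2, (-25.5, 75), '-'), (0.1, (-20.5, 75), '+'), (0.4, (61.0, 75), '-')]
y=30 [(0.4, (21.0, 30), '-'), (0.4, (22.5, 30), '+'), (0.3, (60.5, 30), '-')]
```

>>> jog_arm:
  commands:
    - {"travel": [-1,-2,35],"rot": [0,0,0],"claw": 110}
    - {"travel": [0,0,30],"rot": [0,0,0],"claw": 110}
    - {"travel": [0,0,12],"rot": [0,0,0],"claw": 110}
    - {"travel": [0,0,0],"rot": [0,0,0],"claw": 110}
    - {"travel": [0,0,0],"rot": [0,0,0],"claw": 110}

```text
time: 54.35
tool_pos: [0.4239, 0.232, 0.0163]
tcp_rot: [2.596, 1.769, 0.002]
wrist_force: [-0.1, 0.6, -0.4]
width: 0.57
grip_force: 0.0
```

>>> jog_arm:
  commands:
    - {"travel": [0,0,0],"rot": [0,0,0],"claw": 255}
    - {"travel": [0,0,0],"rot": [0,0,0],"claw": 255}
    - {"travel": [0,0,0],"rot": [0,0,0],"claw": 255}
    - {"travel": [0,0,0],"rot": [0,0,0],"claw": 255}
    - {"travel": [0,0,0],"rot": [0,0,0],"claw": 255}

```text
time: 54.85
tool_pos: [0.4246, 0.2323, 0.0169]
tcp_rot: [2.595, 1.769, 0.005]
wrist_force: [0.2, -0.4, 6.4]
width: 0.13
grip_force: 61.9
```

>>> jog_arm:
  commands:
    - {"travel": [0,0,-30],"rot": [0,0,0],"claw": 255}
    - {"travel": [0,0,-45],"rot": [0,0,0],"claw": 255}
    - {"travel": [0,0,-45],"rot": [0,0,0],"claw": 255}
    - {"travel": [0,0,-40],"rot": [0,0,8],"claw": 255}
    - {"travel": [0,0,0],"rot": [0,0,8],"claw": 255}

```text
time: 55.35
tool_pos: [0.4274, 0.2337, 0.1827]
tcp_rot: [2.82, 1.383, 0.02]
wrist_force: [0.8, 1.1, -1.2]
width: 0.129
grip_force: 60.8
```

>>> jog_arm:
  commands:
    - {"travel": [0,0,0],"rot": [0,0,8.1],"claw": 255}
    - {"travel": [0,0,0],"rot": [0,0,8.1],"claw": 255}
    - {"travel": [0,0,0],"rot": [0,0,8.1],"claw": 255}
    - {"travel": [0,0,0],"rot": [0,0,8.1],"claw": 255}
    - {"travel": [0,0,0],"rot": [0,0,8.1],"claw": 255}

```text
time: 55.85
tool_pos: [0.4228, 0.2314, 0.1753]
tcp_rot: [3.125, 0.321, -0.001]
wrist_force: [0.3, 0.1, -1.3]
width: 0.131
grip_force: 60.8
```

>>> jog_arm:
  commands:
    - {"travel": [0,0,0],"rot": [0,0,8],"claw": 255}
    - {"travel": [13.5,45.4,0],"rot": [0,0,0],"claw": 255}
    - {"travel": [13.5,45.4,0],"rot": [0,0,0],"claw": 255}
    - {"travel": [13.5,45.4,0],"rot": [0,0,0],"claw": 255}
    - {"travel": [13.5,45.4,0],"rot": [0,0,0],"claw": 255}

```text
time: 56.35
tool_pos: [0.49, 0.0528, 0.1755]
tcp_rot: [-3.139, -0.113, -0.0]
wrist_force: [0.8, -0.0, -0.8]
width: 0.13
grip_force: 60.9
```

>>> jog_arm:
  commands:
    - {"travel": [13.5,45.4,0],"rot": [0,0,0],"claw": 255}
    - {"travel": [13.5,45.4,0],"rot": [0,0,0],"claw": 255}
    - {"travel": [13.5,45.4,0],"rot": [0,0,0],"claw": 255}
    - {"travel": [13.5,45.4,0],"rot": [0,0,0],"claw": 255}
    - {"travel": [13.5,45.4,0],"rot": [0,0,0],"claw": 255}

```text
time: 56.85
tool_pos: [0.5734, -0.1692, 0.1753]
tcp_rot: [-3.139, -0.111, 0.0]
wrist_force: [1.6, 0.6, -0.2]
width: 0.124
grip_force: 60.9
```

>>> jog_arm:
  commands:
    - {"travel": [0,0,20],"rot": [0,0,0],"claw": 255}
    - {"travel": [0,0,0],"rot": [0,0,0],"claw": 255}
    - {"travel": [0,0,0],"rot": [0,0,0],"claw": 255}
    - {"travel": [0,0,0],"rot": [0,0,0],"claw": 255}
    - {"travel": [0,0,0],"rot": [0,0,0],"claw": 255}

```text
time: 57.35
tool_pos: [0.5737, -0.1664, 0.1564]
tcp_rot: [3.139, 0.114, 0.002]
wrist_force: [1.6, -0.1, -0.8]
width: 0.128
grip_force: 60.9
```

```bash
python3 - <<'E'
from h import *
p=tray(-31.7,-40);plan(*p,97,-85.9)
E
```

```text
t 57.4 at [ 573.7 -166.4  156.4] tooly -85.8 tilt 0.07 w 10.9 grip 60.9 F [ 1.6 -0.1 -0.8] q6 67
  -> travel [ 2.1  0.3 59.4] rotz 0.1 or -179.9
```

>>> jog_arm:
  commands:
    - {"travel": [2,0,15],"rot": [0,0,0],"claw": 255}
    - {"travel": [0,0,15],"rot": [0,0,0],"claw": 255}
    - {"travel": [0,0,8],"rot": [0,0,0],"claw": 255}
    - {"travel": [0,0,4],"rot": [0,0,0],"claw": 255}
    - {"travel": [0,0,4],"rot": [0,0,0],"claw": 255}

```text
time: 57.85
tool_pos: [0.575, -0.167, 0.1084]
tcp_rot: [-3.139, -0.112, 0.002]
wrist_force: [-0.7, 0.4, 0.0]
width: 0.129
grip_force: 60.9
```

>>> jog_arm:
  commands:
    - {"travel": [0,0,3],"rot": [0,0,0],"claw": 255}
    - {"travel": [0,0,2],"rot": [0,0,0],"claw": 255}
    - {"travel": [0,0,1],"rot": [0,0,0],"claw": 255}
    - {"travel": [0,0,0],"rot": [0,0,0],"claw": 255}
    - {"travel": [0,0,0],"rot": [0,0,0],"claw": 255}

```text
time: 58.35
tool_pos: [0.5756, -0.1673, 0.1037]
tcp_rot: [3.139, 0.112, 0.001]
wrist_force: [0.2, -0.5, 0.2]
width: 0.126
grip_force: 60.9
```

>>> jog_arm:
  commands:
    - {"travel": [0,0,3],"rot": [0,0,0],"claw": 255}
    - {"travel": [0,0,2],"rot": [0,0,0],"claw": 255}
    - {"travel": [0,0,1],"rot": [0,0,0],"claw": 255}
    - {"travel": [0,0,0],"rot": [0,0,0],"claw": 255}
    - {"travel": [0,0,0],"rot": [0,0,0],"claw": 255}

```text
time: 58.85
tool_pos: [0.5754, -0.1672, 0.0973]
tcp_rot: [-3.14, -0.112, 0.0]
wrist_force: [-0.6, 0.4, -1.2]
width: 0.123
grip_force: 60.9
```

>>> jog_arm:
  commands:
    - {"travel": [0,0,0.5],"rot": [0,0,0],"claw": 255}
    - {"travel": [0,0,0],"rot": [0,0,0],"claw": 180}
    - {"travel": [0,0,0],"rot": [0,0,0],"claw": 180}
    - {"travel": [0,0,-30],"rot": [0,0,0],"claw": 180}
    - {"travel": [0,0,-45],"rot": [0,0,0],"claw": 110}

```text
time: 59.35
tool_pos: [0.5725, -0.1662, 0.1689]
tcp_rot: [-3.137, -0.111, 0.012]
wrist_force: [0.6, -0.7, 0.1]
width: 0.449
grip_force: 0.0
```

>>> jog_arm:
  commands:
    - {"travel": [-15,-45,0],"rot": [0,0,0],"claw": 110}
    - {"travel": [-15,-45,0],"rot": [0,0,0],"claw": 110}
    - {"travel": [-15,-45,0],"rot": [0,0,0],"claw": 110}
    - {"travel": [-15,-45,0],"rot": [0,0,0],"claw": 110}
    - {"travel": [-15,-45,0],"rot": [0,0,0],"claw": 110}

```text
time: 59.85
tool_pos: [0.4838, 0.0533, 0.1723]
tcp_rot: [-3.139, -0.11, -0.002]
wrist_force: [0.2, 0.7, 0.8]
width: 0.567
grip_force: 0.0
```

>>> jog_arm:
  commands:
    - {"travel": [-15,-45,0],"rot": [0,0,0],"claw": 110}
    - {"travel": [-15,-45,0],"rot": [0,0,0],"claw": 110}
    - {"travel": [-15,-45,0],"rot": [0,0,0],"claw": 110}
    - {"travel": [0,0,0],"rot": [0,0,0],"claw": 110}
    - {"travel": [0,0,0],"rot": [0,0,0],"claw": 110}

```text
time: 60.35
tool_pos: [0.4297, 0.1843, 0.1722]
tcp_rot: [3.139, 0.117, 0.001]
wrist_force: [0.2, -0.6, -0.5]
width: 0.567
grip_force: 0.0
```

```bash
python3 - <<'E'
from h import *
c=cam("top","t19");a=c["color"][145:235,305:435]
d=cam("side","s19");b=d["color"][140:230,270:400]
cv2.imwrite("pics/crop19.png",cv2.resize(np.hstack([a,b]),None,fx=3,fy=3,interpolation=cv2.INTER_CUBIC))
clips(c,150,300,190,300)
E
```

```text
(no output)
```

View pics/crop19.png

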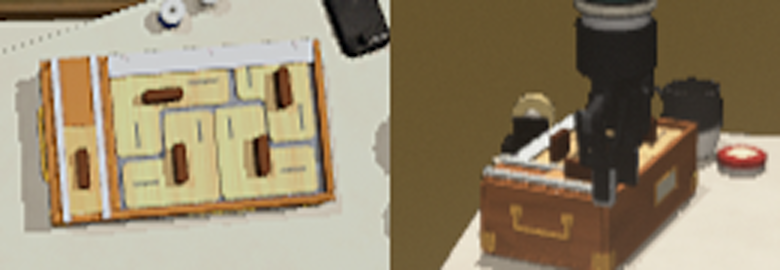

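The picture shows all four templates interlocked with clear gaps between them, the shutter shut at crop (82,168), and no clips left on the counter.

```bash
python3 -c "
from workcell import workorder
print(workorder.finish_job())"
```

```text
the job is handed in; nothing more can be done
None
```

The job is handed in: the three clips I found are in the well with the shutter pushed back to its stop, all four templates lie interlocked in the tray with the far two under the lip, and the mug, pin tin and tape dispenser were not touched (the hand-in returned no verdict).

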